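# Fit the adjustable wrench to the filter nut and tighten it

## Task

The adjustable wrench hangs round the brass nut of the water filter with its jaws too wide. Roll the wrench's worm until the jaws just fit the nut, and only then swing the handle uphill to tighten the nut clockwise until it is fully home against its stop. Leave the wrench sitting on the nut, still snug, and do not disturb the other things on the worktop.

Things in the scene. Friction and masses are not known exactly. Their poses are not given: they have to be found in the camera images.
- filter_head: Fixed water-filter head. Origin: centre of the underside of its 110 mm square grey foot; x away from the robot, y left, z up at yaw 0. Its white face plate (128 x 150 mm) slopes 35 degrees, low edge towards the robot: in this frame uphill is (0.819, 0, 0.574), the face normal (-0.574, 0, 0.819), and the nut's axis (along the normal) crosses the face at (0, 0, 0.105).
- wrench: Loose steel adjustable wrench, 0.25 kg, on the face plate, jaws round the nut. Origin on its underside, on the nut's axis. x: jaw travel, uphill at the start; y: along the handle, away from the nut; z: off the face. Fixed jaw uphill, moving jaw downhill, 18 mm thick. It hangs on the nut and on a peg under the handle at y = 82 mm; pushed along -y its throat bears on the nut.
- worm_top (a point): Top of the worm, on the wrench: black and orange knurled roller, 26 mm thick, 31 mm long, axis along the wrench's x; top 30 mm off the face, 9 mm above all round it. Rubber tyred, rigid. Pressed at its top with about 10 N towards the face and brushed with a fingertip along the wrench's -y (handle to nut), it rolls and closes the jaws, the other way it opens them; needs 4 N along the brush.
- handle_grip (a point): On the wrench: middle of the handle's free part, 130 mm from the nut's axis, at mid thickness. The handle is 26 mm wide (along x) and 14 mm thick, its underside 2 mm off the face's plane, and runs from y = 70 to 178 mm; beyond y = 95 mm it overhangs the plate in free air, at the start about 0.1 m above the worktop.
- nut_top (a point): Centre of the top of the brass hex nut, on its axis, 22.5 mm off the face. The nut is 40 mm across flats, 46 mm over corners.
- nut (a joint): Angle of the nut (rad), growing clockwise seen looking onto the face (tightening: the handle swings from the left uphill, away from the robot). Starts at 0 to 0.03, rigid stop at 0.95 (fully home). Stiff: 0.25 N m, 2 to 4 N at the handle's middle; stays where it is left. Pushing much over 8 N there against the stop would force the jaws apart.
- jaw (a joint): Travel of the moving jaw (m), growing as the jaws close: the opening is 0.054 minus this. Starts at 0.0025 to 0.007 (opening 47 to 51.5 mm); both jaws touch the nut at about 0.0135 to 0.014. Stays where it is left; backs off only under more than about 20 N.
- worm (a joint): Angle of the worm (rad), growing as the jaws close; 1 rad moves the jaw 2.5 mm.
- spice_red: Bystander: spice jar with a red cap, 45 mm wide, 108 mm high. Origin: centre of its underside.
- spice_yellow: Bystander: spice jar with a yellow cap, 42 mm wide, 106 mm high. Origin: centre of its underside.
- mustard_jar: Bystander: squat jar of yellow paste with a red lid, 66 mm wide, 100 mm high. Origin: centre of its underside.
- salt_shaker: Bystander: grey and clear salt shaker, 44 mm wide, 90 mm high. Origin: centre of its underside.
- bowl: Bystander: thin pale bowl on the chopping board at the left, 125 mm wide, 44 mm high. Origin: centre of its underside.
- potato: Bystander: potato, 49 mm long, 34 mm high. Origin: centre of its underside.

How it is judged:
By the outcome, as a careful person would: the job done as asked, in the order asked, and still so for the second after the job is handed in, with the robot touching nothing.
It also fails if it takes over 72 s, if anything falls off the work surface, if the arm or the gripper's body presses on something with over 40 N, if the wrist force passes 120 N, or if a joint passes its speed limit or range.

## Robot

A 6-joint arm with a two-finger parallel gripper is mounted at the origin on a cart in front of the work surface, level with it; the furniture and walls round the work are solid. World frame = base frame: x ahead of the robot, y to its left, z up, the work surface at z = 0. Lengths are in m, angles in rad, forces in N, time in s.
With the tool pointing down it reaches from about 0.375 to 0.9 m from the base axis. Payload 3.1 kg.
Tool frame: the origin (TCP) lies midway between the tips of the shut fingers; the grasp point (between the pads) lies 19 mm behind it; z points along the fingers, y is the direction in which the jaws open and shut (so a half turn about z gives the same grasp; the last joint's range is limited). The gripper opens to 87 mm and grips with 3 to 60 N. Pads are 19 mm wide; open, the fingers measure 117 mm over their backs; the gripper's body (75 mm by 190 mm) begins 51 mm behind the grasp point.
Start: joints at [-1.474, 0.527, 1.433, -0, 1.181, -0.178], TCP at [0.17, -0.601, 0.194] pointing down, gripper open.
Joint ranges: [-3.08, 3.08], [-0.75, 2.2], [0.22, 2.44], [-1.43, 4.57], [0, 2.65], [-2.85, 2.85]. Speed limits (rad/s): [2.79, 2.79, 3.14, 3.14, 3.14, 3.14].

## Interface

Orientations are given as a unit quaternion [x, y, z, w].
In Python, from rig import robot gives the robot as it stands.
- The arm moves only by the tool move_arm, never from a script. Its argument "rows" is one flat list of numbers, 7 for each row, row after row: the shift along the world's x, y, z in mm, then the turn, a rotation vector about the world's x, y, z in rad, then the closure, from 0 (fully open) to 1 (shut). A call has 1 to 12 rows; each row shifts and turns the commanded pose from where the row before left it; what a row does not reach is not made up. A row lasts 1/10 s, in which the tool goes at most 50 mm and 8.59 degrees, less where a joint would pass 70% of its speed; a pose out of reach is approached as far as the arm can. A call with a gripper value outside its range is refused whole. The fingers move at their own pace and stop on an object; "grip_force" is the grip in N (left out, the last holds). Time passes only in rows, so rows that do not move let the fingers close. It gives the time, the measured TCP pose, the force and the opening at its end, in the units of the state.
- robot.get_obs(): the state, without advancing time (a new reading comes with each control period).
- robot.camera(name): name is "scene" or "top" or "wrist"; returns a dict with "color" (384x512x3 uint8, red, green, blue), "z_map" (384x512 float32, m along the optical axis (not along the pixel's ray), 0 where there is no reading), "camera_matrix" (3x3 intrinsics, pixels), "R" (3x3) and "t" (3): a world point X has camera coordinates R X + t; the wrist camera has in their place "tool_from_camera" (4x4, takes a point from camera to tool coordinates, whose origin is the TCP and whose axes are the flange's). Camera axes: x right, y down, z forward; pixel columns grow to the right and rows downward; lengths in m; the calibration is good to about 2 mm. A picture is of the moment at which its call begins: read the wrist's pose just before it.
- robot.hand_in(): hands the job in, once; it reports no verdict.
Trained networks look in the newest picture that a camera, given by its name, has taken for a name from the list of things; names that differ only in an ending like _2 or _b are one class to them, and where a whole thing is asked for, a point or a joint stands for the part that bears it (a point fixed in the world has none). Each returns a list of dicts, best first, with "conf" (0 to 1); they miss things now and then, are a little off and sometimes report something else, mostly with a low value. They report only what shows in the picture. A call takes as long as a camera call.
- robot.search_frame(camera, thing): "at" ([column, row] in pixels, amid what is visible of it).
- robot.spot_point(camera, thing): "at" ([column, row] in pixels: a listed point, or the origin of a listed thing).
The state is a dict: "time": time; "q": joint angles; "joint_velocities": joint speeds; "joint_torque": joint torques, N m; "position": TCP position; "tool_rot": TCP orientation; "ft_force": force on the tool from outside, world axes, zero at the start; "moment": the same for the moment, N m; "grip_width": finger opening in m.
Only numpy, scipy, OpenCV 4.12 (cv2) and the standard library are available. Lean on these libraries where they do the work, as an engineer would, in place of code of your own. Each camera call takes 0.05 s, during which the arm holds its last target.

## Working session

There is one attempt and no reset: what is moved stays moved. The work goes in short steps, Python scripts to look and compute and a tool call to move; the robot and the scene stay as the last step left them, time stands still between calls to the robot, and variables do not carry over. Pictures are saved under pics/ and viewed, and the job is handed in when it is done.

Besides the shell and the picture viewer there is one more tool, called as name(argument=value, ...) on one line, values as JSON. move_arm: Moves the arm, as the interface text tells. Its arguments: {"type":"object","properties":{"rows":{"type":"array","items":{"type":"number"}},"grip_force":{"type":"number"}},"required":["rows"]}

```bash
ls; mkdir -p pics; cat > h.py <<'E'
import numpy as np, cv2
from rig import robot
from scipy.spatial.transform import Rotation as Rn
def cam(n):
    o=robot.get_obs(); c=robot.camera(n)
    if n=="wrist":
        T=np.eye(4);T[:3,:3]=Rn.from_quat(o["tool_rot"]).as_matrix();T[:3,3]=o["position"]
        M=T@np.array(c["tool_from_camera"]); c["Rwc"]=M[:3,:3]; c["o"]=M[:3,3]
    else:
        R=np.array(c["R"]);c["Rwc"]=R.T;c["o"]=-R.T@np.array(c["t"])
    return c
def ray(c,p):
    K=np.array(c["camera_matrix"]); d=np.array([(p[0]-K[0,2])/K[0,0],(p[1]-K[1,2])/K[1,1],1]); return c["Rwc"]@d
def pt(c,p,r=1):
    u,v=int(round(p[0])),int(round(p[1])); z=c["z_map"][max(0,v-r):v+r+1,max(0,u-r):u+r+1]; z=z[z>0]
    return c["o"]+ray(c,p)*np.median(z) if z.size else None
def tri(c1,p1,c2,p2):
    A=[];b=[]
    d1=ray(c1,p1);d2=ray(c2,p2);d1/=np.linalg.norm(d1);d2/=np.linalg.norm(d2)
    P1=np.eye(3)-np.outer(d1,d1);P2=np.eye(3)-np.outer(d2,d2)
    X=np.linalg.solve(P1+P2,P1@c1["o"]+P2@c2["o"]); return X,np.linalg.norm(P1@(X-c1["o"]))+np.linalg.norm(P2@(X-c2["o"]))
def proj(c,X):
    x=c["Rwc"].T@(np.array(X)-c["o"]); K=np.array(c["camera_matrix"]); x=K@x; return x[:2]/x[2]
def save(c,n,s=1.5): cv2.imwrite("pics/"+n,cv2.resize(c["color"][:,:,::-1],None,fx=s,fy=s))
np.set_printoptions(precision=4,suppress=True)
E
python3 - <<'E'
from h import *
print(robot.get_obs())
C={}
for n in ["scene","top"]:
    c=cam(n);C[n]=c;save(c,n+"0.png"); print(n,c["o"],c["Rwc"][:,2])
for t in ["filter_head","wrench","worm_top","handle_grip","nut_top","spice_red","spice_yellow","mustard_jar","salt_shaker","bowl","potato"]:
    P={}
    for n in C:
        r=robot.spot_point(n,t)
        if r: P[n]=r[0]["at"]; print(t,n,[(np.round(q["at"],1),round(q["conf"],2)) for q in r[:2]],pt(C[n],r[0]["at"]))
    if len(P)==2: print("   tri",*tri(C["scene"],P["scene"],C["top"],P["top"]))
E
```

```text
pics
{'time': 0.0, 'q': array([-1.4735,  0.5285,  1.4339, -0.    ,  1.1814, -0.1785]), 'joint_velocities': array([0.0015, 0.001 , 0.0006, 0.0007, 0.0003, 0.0004]), 'joint_torque': array([ -0.0002, -44.0042, -17.6591,   0.0632,   0.0582,  -0.0002]), 'position': array([ 0.1701, -0.6006,  0.1927]), 'tool_rot': array([ 0.9905,  0.1375,  0.    , -0.0011]), 'ft_force': array([-0.3755, -0.6053, -0.3592]), 'moment': array([-0.0152, -0.0079,  0.0176]), 'grip_width': 0.08692609406577176}
scene [-0.1986  0.7533  0.629 ] [ 0.7434 -0.3698 -0.5574]
top [0.339  0.3857 1.1459] [ 0.159   0.0002 -0.9873]
filter_head scene [(array([322.9, 207.1]), 0.55), (array([188.6, 263.1]), 0.38)] [0.4501 0.2361 0.0351]
filter_head top [(array([330. , 213.5]), 0.89)] [0.4759 0.2116 0.1164]
   tri [ 0.4952  0.1942 -0.0085] 0.009146648704481765
wrench scene [(array([328.2, 174.1]), 0.83), (array([285.1, 185.5]), 0.2)] [0.4745 0.2111 0.1168]
wrench top [(array([338.1, 207.7]), 0.81)] [0.4876 0.1948 0.129 ]
   tri [0.4934 0.1921 0.1013] 0.005954032653438855
worm_top scene [(array([317.8, 169.5]), 0.75)] [0.4835 0.239  
[... 895 characters left out ...]
1 0.3473 0.0002] 0.0063208294111892225
salt_shaker scene [(array([289.1, 268.3]), 0.6), (array([248.8, 183.1]), 0.39)] [0.3144 0.4198 0.0159]
salt_shaker top [(array([247.9, 278.2]), 0.74), (array([336. , 208.9]), 0.61)] [0.3289 0.4016 0.0886]
   tri [ 0.3298  0.4058 -0.0048] 0.006735794232311552
bowl scene [(array([187.8, 265.1]), 0.97)] [0.4121 0.6212 0.0311]
bowl top [(array([324.6, 153. ]), 0.68), (array([160.9, 241.3]), 0.66)] [0.6376 0.2097 0.0515]
   tri [ 0.7343  0.3551 -0.2727] 0.39122055225751295
potato scene [(array([237.6, 231.8]), 0.66)] [0.4911 0.4661 0.0082]
potato top [(array([225.4, 207.4]), 0.68)] [0.5032 0.4587 0.0321]
   tri [ 0.5083  0.4602 -0.0067] 0.0024131228348605724
```

View pics/scene0.png

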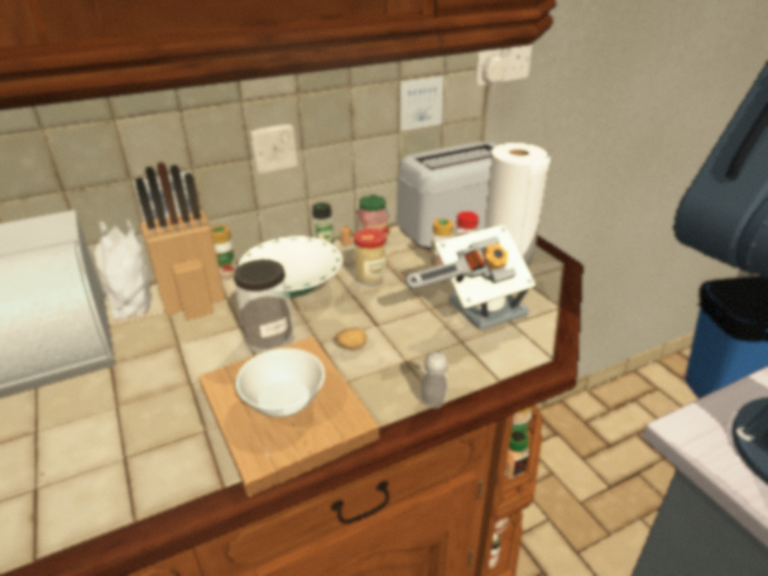

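View pics/top0.png

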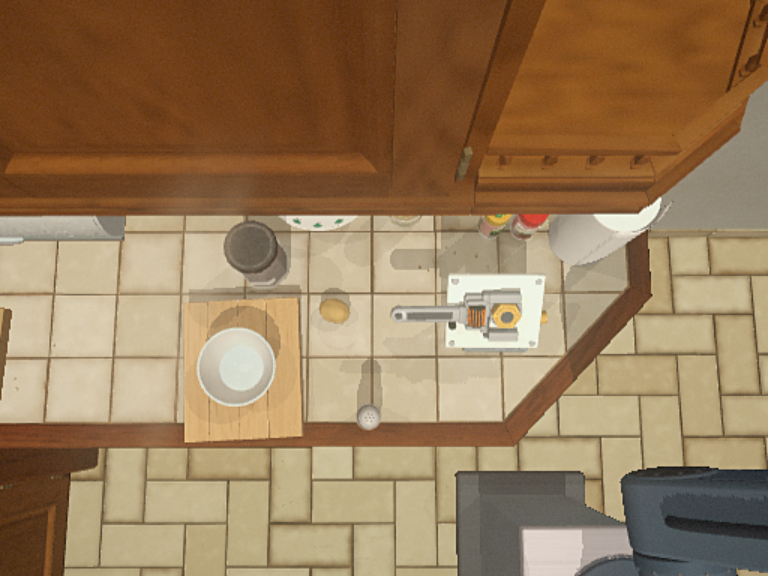

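The pictures show the filter head at about (345,210) in top, with the worm at (317,212), the nut at (338,212) and the handle pointing left. The cabinet overhangs at x > 0.54, z ≈ 0.47. The salt shaker is at (245,278) and the potato at (223,207), both well left of it. Next I'll check the camera mount and plan the viewing pose.

```bash
python3 - <<'E'
from h import *
c=robot.camera("wrist");print(np.array(c["tool_from_camera"]));print(c["camera_matrix"])
# plate plane from depth, both cams
for n in ["scene","top"]:
    c=cam(n); K=c["camera_matrix"]
    H,W=c["z_map"].shape
    vv,uu=np.mgrid[0:H,0:W]; D=np.stack([(uu-K[0,2])/K[0,0],(vv-K[1,2])/K[1,1],np.ones_like(uu)],-1)
    X=c["o"]+(D*c["z_map"][...,None])@c["Rwc"].T
    hs=c["color"].astype(int); white=(hs.min(-1)>170)&(hs.max(-1)-hs.min(-1)<30)
    m=white&(c["z_map"]>0)&(abs(X[...,0]-.49)<.12)&(abs(X[...,1]-.2)<.1)&(X[...,2]>.05)&(X[...,2]<.2)
    P=X[m]
    for i in range(5):
        ce=np.median(P,0) if i==0 else P.mean(0); w=np.linalg.svd(P-ce)[2][2] if len(P)<4000 else np.linalg.eigh(np.cov((P-ce).T))[1][:,0]
        d=abs((P-ce)@w); P=P[d<max(.003,np.percentile(d,85))]
    w*=np.sign(w[2]); print(n,len(P),ce,w,P.min(0),P.max(0), 'face height at axis: plane')
    # at filter frame: z at point
    pm=np.zeros((H,W),np.uint8);pm[m]=255
    (r)=cv2.minAreaRect(np.argwhere(m)[:,::-1].astype(np.float32));b=cv2.boxPoints(r)
    for p in b:
        d=ray(c,p);s=((ce-c["o"])@w)/(d@w);print(p,c["o"]+s*d)
E
```

```text
[[-0.0005 -0.9614 -0.2752  0.0751]
 [ 1.     -0.0007  0.0004 -0.0003]
 [-0.0006 -0.2752  0.9614 -0.1922]
 [ 0.      0.      0.      1.    ]]
[[279.49     0.     255.0998]
 [  0.     279.49   187.1774]
 [  0.       0.       1.    ]]
scene 1112 [0.487  0.2121 0.1005] [-0.5723  0.0024  0.8201] [0.439  0.1377 0.0656] [0.5451 0.2868 0.14  ] face height at axis: plane
[290.5 161.5] [0.543  0.2849 0.1394]
[340.6 144.8] [0.5509 0.1176 0.1454]
[355.5 189.5] [0.44   0.1416 0.0679]
[305.4 206.2] [0.4389 0.3004 0.0667]
top 1475 [0.4954 0.2011 0.1065] [-0.5708  0.0003  0.8211] [0.4396 0.1376 0.0651] [0.5436 0.2852 0.1412] face height at axis: plane
[291.5058 230.7101] [0.4409 0.2972 0.0686]
[292.4878 181.6097] [0.546  0.2992 0.1417]
[363.0396 183.0208] [0.5428 0.1381 0.1395]
[362.0576 232.1212] [0.4373 0.1273 0.0662]
```

move_arm(rows=[38,40,15,0,0,0.143,1,38,40,15,0,0,0.143,1,38,40,15,0,0,0.143,1,38,40,15,0,0,0.143,1,38,40,15,0,0,0.143,1,38,40,15,0,0,0.143,1,15,45,0,0,0,0.143,1,15,45,0,0,0,0.143,1,10,45,0,0,0,0.143,1,10,45,0,0,0,0.143,1,0,45,0,0,0,0.143,1,0,45,0,0,0,0.143,1], grip_force=20)

```text
time: 2.55
position: [0.4196, -0.1197, 0.2725]
tool_rot: [0.541, 0.841, 0.0, 0.0]
ft_force: [-0.1, 0.3, 1.6]
grip_width: 0.0027
```

move_arm(rows=[0,44,0,0,0,0.143,1,0,44,0,0,0,0.143,1,0,44,0,0,0,0.143,1,0,44,0,0,0,0.143,1,0,44,0,0,0,0.143,1,0,44,0,0,0,0.143,1,0,44,0,0,0,0.143,1,-15,30,-5,0,0,0.143,1,-5,0,-5,0,-0.13,0,1,-5,0,-5,0,-0.13,0,1,-5,0,-5,0,-0.13,0,1,0,0,0,0,-0.12,0,1])

```text
time: 3.75
position: [0.3879, 0.2166, 0.2524]
tool_rot: [0.002, 0.967, 0.002, 0.254]
ft_force: [0.3, -1.5, -0.3]
grip_width: 0.0007
```

```bash
python3 - <<'E'
from h import *
o=robot.get_obs();print(o["time"],o["position"],o["q"],o["ft_force"],o["grip_width"]);print(Rn.from_quat(o["tool_rot"]).as_matrix())
c=cam("wrist");save(c,"w1.png")
for t in ["worm_top","handle_grip","nut_top","wrench"]:
    r=robot.spot_point("wrist",t); print(t,[(np.round(q["at"],1),round(q["conf"],2),pt(c,q["at"])) for q in r[:2]])
E
```

```text
3.75 [0.3879 0.2166 0.2524] [ 0.4032  0.0585  2.1212 -0.3976  0.5167 -0.8599] [ 0.2963 -1.4582 -0.3015] 0.0006948132445806869
[[-0.8709  0.0037  0.4914]
 [ 0.0053  1.      0.0017]
 [-0.4914  0.0041 -0.8709]]
worm_top [(array([275. , 183.6]), 0.84, array([0.4775, 0.242 , 0.1311]))]
handle_grip []
nut_top [(array([237.2, 180.4]), 0.71, array([0.4784, 0.1936, 0.1239]))]
wrench []
```

View pics/w1.png

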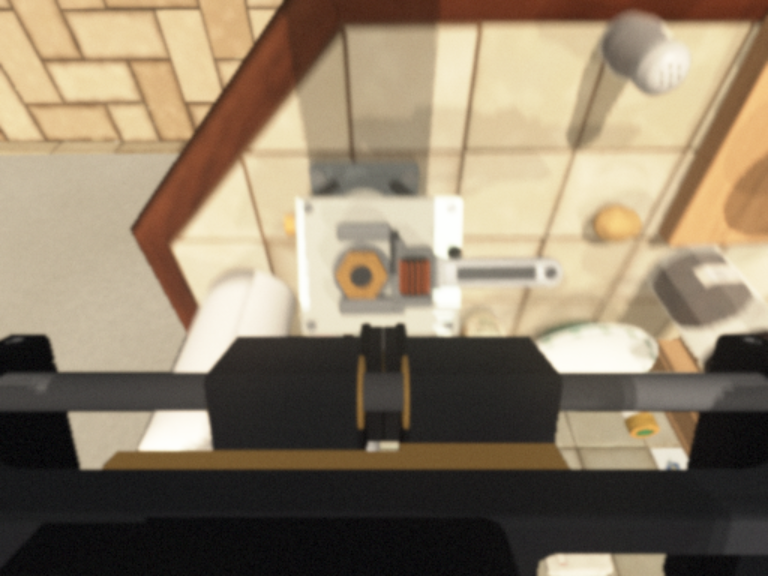

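move_arm(rows=[15,10,-20,0,-0.05,0,1,15,10,-20,0,-0.05,0,1,0,0,0,0,0,0,1])

```text
time: 4.3
position: [0.4173, 0.23, 0.2203]
tool_rot: [0.005, 0.956, -0.004, 0.292]
ft_force: [0.3, -0.1, -0.7]
grip_width: 0.0002
```

```bash
cat > look.py <<'E'
from h import *
import sys
F=np.array([.4918,.1915,.105]);U=np.array([.819,0,.574]);N=np.array([-.574,0,.819])
def loc(X): X=np.array(X)-F; return np.array([X@U,X[1],X@N])*1000
if __name__=="__main__":
    n=sys.argv[1]
    o=robot.get_obs();print(o["time"],o["position"],"loc",loc(o["position"]),o["q"],o["ft_force"],o["grip_width"]);print(Rn.from_quat(o["tool_rot"]).as_matrix())
    c=cam("wrist");save(c,n)
    for t in ["worm_top","handle_grip","nut_top","wrench"]:
        r=robot.spot_point("wrist",t); print(t,[(np.round(q["at"],1),round(q["conf"],2),loc(pt(c,q["at"]))) for q in r[:2]])
E
python3 look.py w2.png
```

```text
4.3 [0.4173 0.23   0.2203] loc [  5.1619  38.4924 137.1838] [ 0.4461  0.1832  2.1578 -0.7889  0.3598 -0.4296] [ 0.3086 -0.0746 -0.7166] 0.00020267024237047494
[[-0.8298  0.0112  0.558 ]
 [ 0.0066  0.9999 -0.0101]
 [-0.5581 -0.0047 -0.8298]]
worm_top [(array([268.3, 176.3]), 0.78, array([ 1.7526, 51.9261, 29.0816]))]
handle_grip [(array([337.8, 170.5]), 0.82, array([ -1.8639, 131.6972,  16.5658]))]
nut_top [(array([224.6, 177.6]), 0.92, array([ 4.3603,  2.7632, 23.2882]))]
wrench []
```

View pics/w2.png

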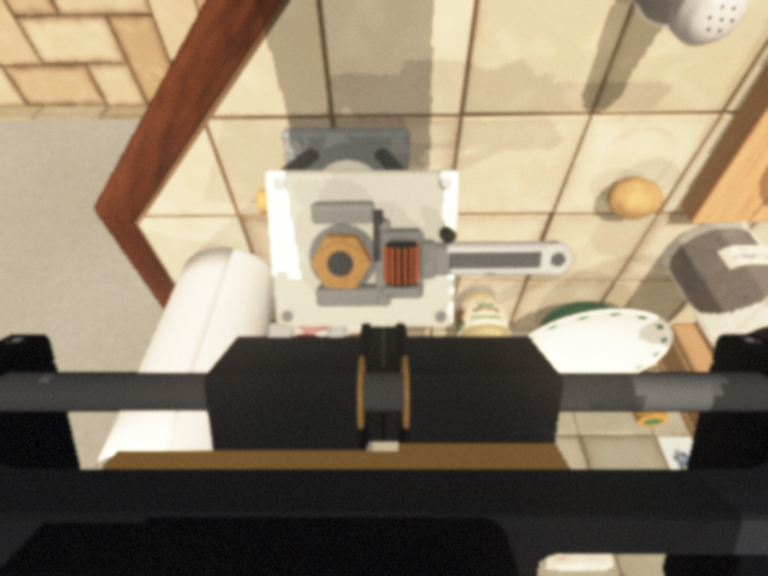

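move_arm(rows=[10,5,-15,0,0,0,1,10,5,-15,0,0,0,1,10,5,-15,0,0,0,1,10,5,-16,0,0,0,1,10,3,-16,0,0,0,1,0,0,0,0,0,0,1,0,0,0,0,0,0,1])

```text
time: 5.25
position: [0.4652, 0.2525, 0.1447]
tool_rot: [0.005, 0.956, -0.003, 0.293]
ft_force: [-0.7, -0.3, 0.6]
grip_width: 0.0009
```

```bash
python3 look.py w3.png
```

```text
5.25 [0.4652 0.2525 0.1447] loc [ 1.0608 61.0201 47.7972] [ 0.4446  0.4193  2.1363 -1.4089  0.2546  0.2174] [-0.6863 -0.2697  0.61  ] 0.0009130072366985949
[[-0.8287  0.0114  0.5596]
 [ 0.0079  0.9999 -0.0088]
 [-0.5597 -0.0029 -0.8287]]
worm_top [(array([242.9, 208.2]), 0.92, array([ 3.703 , 50.9852, 28.8117]))]
handle_grip [(array([341.7, 193.9]), 0.6, array([ -4.2399, 133.1725,  16.539 ])), (array([239.1, 209.5]), 0.25, array([ 4.9182, 47.8759, 28.4697]))]
nut_top [(array([186.1, 205.7]), 0.77, array([ 3.2096,  3.8487, 23.4015]))]
wrench []
```

View pics/w3.png

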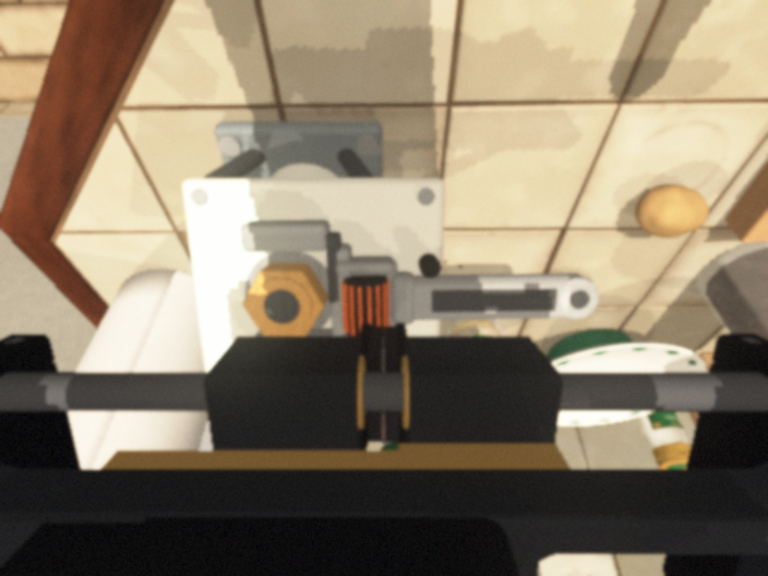

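move_arm(rows=[-2,0,-1,0,0.065,0,1,-2,0,-2,0,0.065,0,1,0,0,0,0,0.065,0,1,0,0,0,0,0,0,1])

```text
time: 5.9
position: [0.4663, 0.2475, 0.1442]
tool_rot: [0.009, 0.969, -0.011, 0.245]
ft_force: [0.6, 0.5, 0.4]
grip_width: 0.0001
```

```bash
cat > st.py <<'E'
from look import *
o=robot.get_obs();R=Rn.from_quat(o["tool_rot"]).as_matrix()
f=np.array(o["ft_force"])
print(o["time"],"loc",loc(o["position"]),"q",o["q"],"f U,Y,N",f@U,f[1],f@N,"toolz",R[:,2],"y",R[:,1], "M",o["moment"])
E
python3 st.py
```

```text
5.9 loc [ 1.5876 56.0467 46.774 ] q [ 0.4127  0.4003  2.0673 -0.7752  0.3094 -0.4384] f U,Y,N 0.7162091676497486 0.5191977823917613 -0.018633543130500974 toolz [ 0.4744 -0.0249 -0.88  ] y [ 0.0221  0.9996 -0.0164] M [ 0.0979  0.0981 -0.0726]
```

move_arm(rows=[-2,2,-1,0,0.03,0,1,-2,3,-1,-0.02,0.03,0,1,-1,0,-1,0,0.02,0,1,0,0,0,0,0,0,1])

```text
time: 6.3
position: [0.46, 0.252, 0.1402]
tool_rot: [0.005, 0.978, -0.022, 0.205]
ft_force: [0.7, 0.2, -0.3]
grip_width: 0.0002
```

```bash
python3 st.py
```

```text
6.3 loc [-5.814  60.466  47.0585] q [ 0.4197  0.4047  2.0108 -0.5326  0.4144 -0.6844] f U,Y,N 0.35617214109952977 0.22801984656872862 -0.6569598675295878 toolz [ 0.4015 -0.0447 -0.9148] y [ 0.0185  0.999  -0.0407] M [ 0.0789  0.1035 -0.0175]
```

move_arm(rows=[3,0,-4,0.02,0,0,1,3,0,-5,0.022,0,0,1,1,0,-2,0,0,0,1,0,0,0,0,0,0,1])

```text
time: 6.7
position: [0.4662, 0.2515, 0.1284]
tool_rot: [0.009, 0.979, -0.002, 0.204]
ft_force: [-0.2, -0.1, 0.4]
grip_width: 0.0004
```

```bash
python3 st.py;python3 look.py w4.png
```

```text
6.7 loc [-7.5305 59.9948 33.8537] q [ 0.3834  0.4252  2.0274 -0.4807  0.344  -0.7427] f U,Y,N 0.11580582704954819 -0.12345292908069827 0.42793925545304284 toolz [ 0.3993 -0.0071 -0.9168] y [0.0186 0.9998 0.0003] M [ 0.132   0.1034 -0.0794]
6.7 [0.4662 0.2515 0.1284] loc [-7.5305 59.9948 33.8537] [ 0.3834  0.4252  2.0274 -0.4807  0.344  -0.7427] [-0.1508 -0.1235  0.4169] 0.0004205160584788834
[[-0.9166  0.0186  0.3993]
 [ 0.0171  0.9998 -0.0071]
 [-0.3994  0.0003 -0.9168]]
worm_top [(array([242.1, 228.6]), 0.59, array([-8.4059, 53.387 , 85.6368]))]
handle_grip [(array([345.8, 215. ]), 0.61, array([ -2.2478, 132.1929,  15.8038]))]
nut_top [(array([183.9, 221. ]), 0.83, array([-0.6091,  4.2982, 23.2003]))]
wrench []
```

View pics/w4.png

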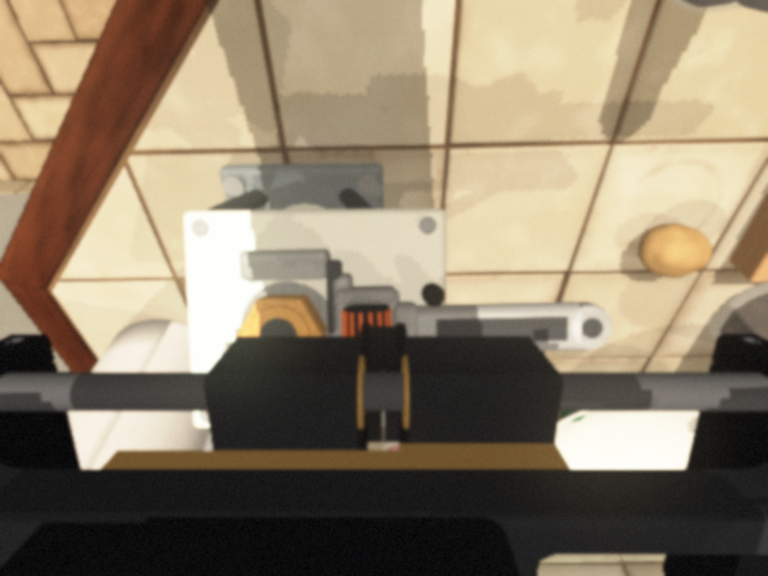

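move_arm(rows=[0.6,0,-0.8,0,0,0,1,0.6,0,-0.8,0,0,0,1,0,0,0,0,0,0,1])

```text
time: 7.25
position: [0.468, 0.2521, 0.1271]
tool_rot: [0.009, 0.979, -0.001, 0.204]
ft_force: [-0.5, 0.4, -0.7]
grip_width: 0.0006
```

```bash
python3 st.py
```

```text
7.25 loc [-6.8497 60.5503 31.7684] q [ 0.3823  0.4294  2.0255 -0.4814  0.3404 -0.7428] f U,Y,N -0.8475162404267929 0.40603949328146355 -0.2982920419021663 toolz [ 0.3998 -0.0059 -0.9166] y [0.018  0.9998 0.0014] M [ 0.1034  0.1072 -0.0191]
```

move_arm(rows=[0.6,-2,-0.8,0,0,0,1,0.6,0,-0.8,0,0,0,1,0,0,0,0,0,0,1])

```text
time: 7.55
position: [0.4691, 0.2499, 0.1254]
tool_rot: [0.009, 0.979, -0.001, 0.204]
ft_force: [-0.0, 0.5, 0.9]
grip_width: 0.0002
```

```bash
python3 st.py
```

```text
7.55 loc [-6.86   58.3591 29.7082] q [ 0.3762  0.4327  2.0276 -0.4835  0.3341 -0.7453] f U,Y,N 0.4661371196774687 0.4846004948576256 0.7121202358970499 toolz [ 0.3996 -0.0061 -0.9167] y [0.0183 0.9998 0.0013] M [0.0774 0.1225 0.0203]
```

move_arm(rows=[0.6,0,-0.8,0,0,0,1,0.6,0,-0.8,0,0,0,1,0,0,0,0,0,0,1])

```text
time: 7.85
position: [0.4703, 0.25, 0.1238]
tool_rot: [0.009, 0.979, -0.001, 0.204]
ft_force: [-0.5, 0.6, 1.1]
grip_width: 0.0004
```

```bash
python3 st.py
```

```text
7.85 loc [-6.7515 58.4991 27.7457] q [ 0.3754  0.4369  2.0267 -0.4872  0.3308 -0.7423] f U,Y,N 0.20047613962289323 0.5788284836812746 1.1483908736249349 toolz [ 0.3997 -0.0059 -0.9166] y [0.018  0.9998 0.0014] M [0.0687 0.0679 0.0063]
```

move_arm(rows=[0.6,0,-0.8,0,0,0,1,0,0,0,0,0,0,1])

```text
time: 8.05
position: [0.4709, 0.25, 0.1231]
tool_rot: [0.009, 0.979, -0.001, 0.204]
ft_force: [-0.4, -0.3, -0.1]
grip_width: 0.0006
```

```bash
python3 st.py
```

```text
8.05 loc [-6.7169 58.5327 26.7652] q [ 0.3749  0.439   2.0262 -0.489   0.3291 -0.7408] f U,Y,N -0.3422844464888196 -0.3249955413450659 0.12267271724198073 toolz [ 0.3997 -0.0059 -0.9166] y [0.018  0.9998 0.0014] M [0.1235 0.0867 0.0317]
```

```bash
python3 - <<'E'
from look import *
for n in ["scene","top"]:
    c=cam(n); p=proj(c,F+.03*N+np.array([0,.05,0])); print(n,p, "tcp",proj(c,robot.get_obs()["position"]),"worm",proj(c,F+.003*U+np.array([0,.051,0])+.03*N))
    x,y=p.astype(int); im=c["color"][max(0,y-60):y+60,max(0,x-80):x+80,::-1]
    cv2.imwrite(f"pics/{n}5.png",cv2.resize(im,None,fx=5,fy=5,interpolation=cv2.INTER_CUBIC))
c=cam("wrist");im=c["color"][190:310,180:340,::-1];cv2.imwrite("pics/w5.png",cv2.resize(im,None,fx=5,fy=5,interpolation=cv2.INTER_CUBIC))
E
```

```text
scene [318.8374 172.6699] tcp [316.6714 176.3227] worm [318.0162 171.7439]
top [317.8558 213.3596] tcp [313.7795 215.3396] worm [317.4945 212.1902]
```

View pics/scene5.png

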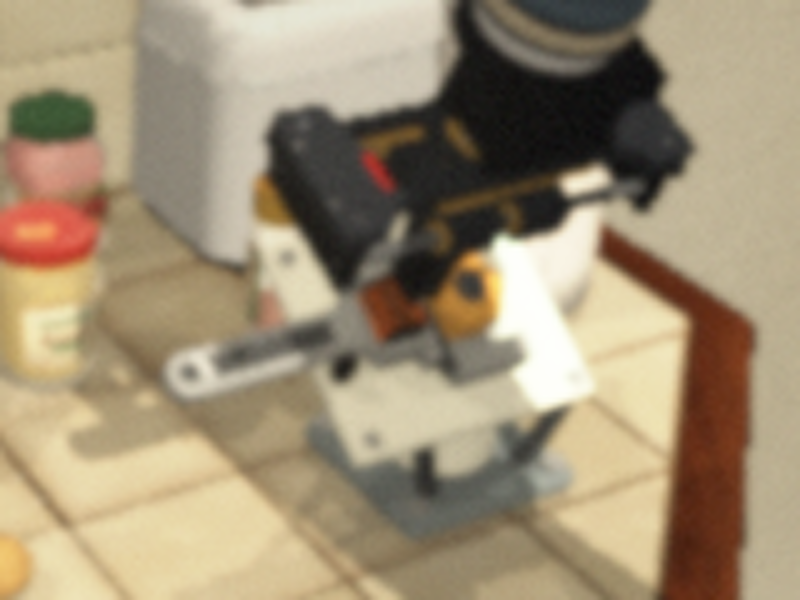

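View pics/top5.png

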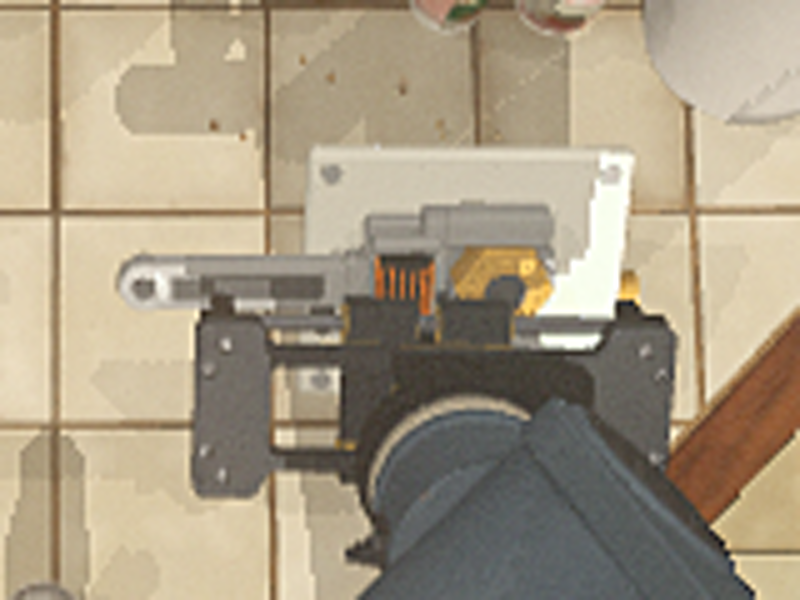

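View pics/w5.png

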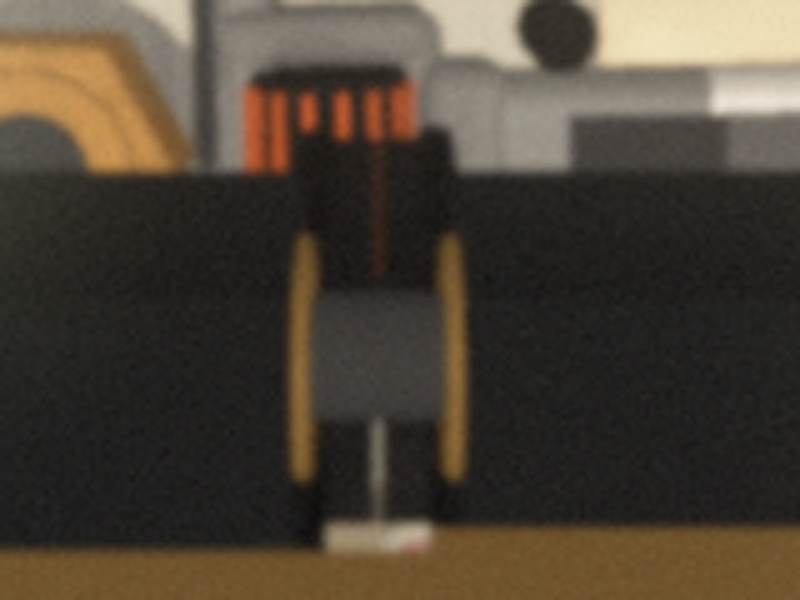

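move_arm(rows=[0.6,-1.5,-0.8,0,0,0,1,0,-1.5,0,0,0,0,1,0,0,0,0,0,0,1])

```text
time: 8.5
position: [0.4714, 0.2468, 0.1223]
tool_rot: [0.009, 0.979, -0.001, 0.204]
ft_force: [-0.3, -1.3, -0.0]
grip_width: 0.0006
```

```bash
python3 st.py; python3 st.py
```

```text
8.5 loc [-6.7971 55.2545 25.8503] q [ 0.3671  0.4393  2.0304 -0.4886  0.3232 -0.7474] f U,Y,N -0.26707293211641725 -1.322181629742432 0.1732469750605337 toolz [ 0.3995 -0.0061 -0.9167] y [0.0183 0.9998 0.0013] M [0.0525 0.144  0.006 ]
8.5 loc [-6.7971 55.2545 25.8503] q [ 0.3671  0.4393  2.0304 -0.4886  0.3232 -0.7474] f U,Y,N -0.26707293211641725 -1.322181629742432 0.1732469750605337 toolz [ 0.3995 -0.0061 -0.9167] y [0.0183 0.9998 0.0013] M [0.0525 0.144  0.006 ]
```

```bash
python3 - <<'E'
from look import *
c=cam("wrist")
for v in range(200,236,3):
    print(v,[ (lambda X: "none" if X is None else str(np.round(loc(X),1)))(pt(c,(u,v),0)) for u in (232,240,247,252,260,266)])
im=c["color"][190:310,180:340,::-1];cv2.imwrite("pics/w6.png",cv2.resize(im,None,fx=5,fy=5,interpolation=cv2.INTER_CUBIC))
E
```

```text
200 ['[-16.4  37.9  20. ]', '[-16.7  44.1  22.9]', '[-16.4  49.3  21.2]', '[-16.2  53.   20.4]', '[-16.3  59.   21.3]', '[-16.2  63.5  21.4]']
203 ['[-13.9  37.7  18.6]', '[-13.   43.4  12.3]', '[-12.9  48.9  12.1]', '[-12.9  52.8  12.6]', '[-12.9  59.   13.1]', '[-12.6  63.7  11.8]']
206 ['[-11.6  37.6  18.2]', '[-12.7  44.3  26.2]', '[-13.   49.5  28.6]', '[-12.8  53.1  28.2]', '[-12.4  58.9  25.8]', '[-10.9  63.6  16.4]']
209 ['[-9.2 37.5 17.8]', '[-10.6  44.3  27.2]', '[-10.9  49.5  29.5]', '[-10.9  53.1  29.8]', '[-10.5  58.9  27.5]', '[-9.4 63.4 21.5]']
212 ['[-7.2 37.7 19.7]', '[-8.5 44.3 27.8]', '[-8.9 49.5 30.5]', '[-8.9 53.1 30.8]', '[-8.4 58.9 28.5]', '[-6.9 63.4 19.8]']
215 ['[-4.6 37.4 18. ]', '[-6.5 44.3 28.8]', '[-6.7 49.4 30.2]', '[-6.6 53.1 30.4]', '[-6.2 58.8 28.2]', '[-4.5 63.4 19.3]']
218 ['[-2.1 37.3 17.2]', '[-4.  44.1 27.3]', '[-10.6  50.8  62.3]', '[-9.9 53.7 58.6]', '[-9.4 58.7 56.6]', '[-10.4  62.3  61.9]']
221 ['[-0.1 37.4 18.7]', '[-1.7 44.1 27. ]', '[-9.5 50.9 65.9]', '[-9.  53.8 63.4]', '[-8.7 58.6 62.5]', '[-9.3 62.2 65.6]']
224 ['[ 2.5 37.2 17.7]', '[-9.1 47.1 72. ]', '[-8.3 51.  68.5]', '[-8.1 53.9 68.1]', '[-8.  58.6 67.6]', '[-8.6 62.  70.7]']
227 ['[-22.4  49.  138.8]', '[-22.4  51.6 138.8]', '[-7.4 51.1 72.4]', '[-7.1 53.9 71.3]', '[-7.3 58.5 72.7]', '[-7.9 61.9 75.4]']
230 ['[-21.9  49.2 141. ]', '[-21.7  51.7 140.3]', '[-6.2 51.2 74.7]', '[-6.3 54.  75.4]', '[-6.5 58.5 76.4]', '[-7.1 61.7 79.2]']
233 ['[-21.4  49.4 142.9]', '[-20.8  51.7 140.8]', '[-5.4 51.3 78.6]', '[-5.7 54.1 79.7]', '[-5.5 58.4 79.3]', '[-6.2 61.6 82.2]']
```

View pics/w6.png

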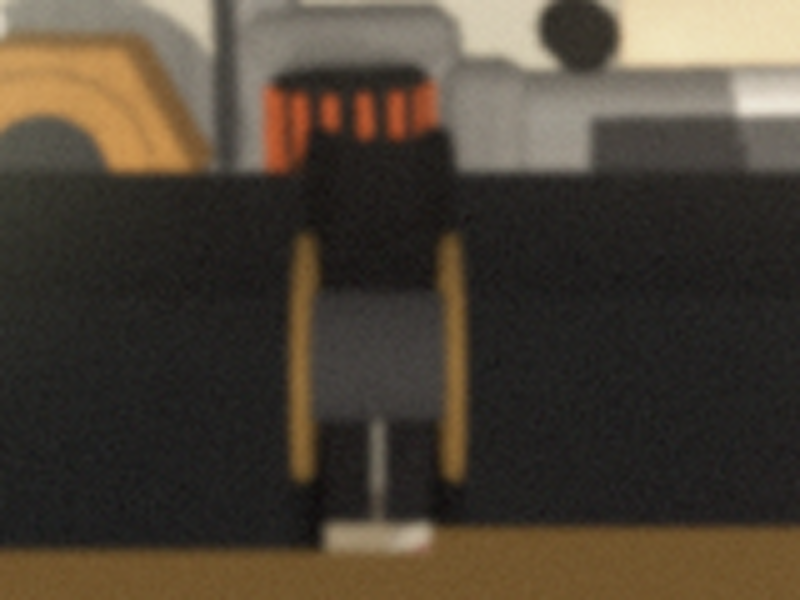

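```bash
python3 - <<'E'
from look import *
c=cam("wrist");o=robot.get_obs();R=Rn.from_quat(o["tool_rot"]).as_matrix()
for v in range(206,320,4):
    print(v,[ (lambda X: "none" if X is None else str(np.round(R.T@(X-o["position"])*1000,1)))(pt(c,(u,v),0)) for u in (248,255,262,200)])
E
```

```text
206 ['[ 6.5 -5.2 -1.5]', '[ 6.9 -0.2 -2.5]', '[5.2 5.  2.3]', '[  3.7 -41.7   6.3]']
210 ['[ 4.2 -5.2 -3.5]', '[ 3.4 -0.2 -1.4]', '[2.4 5.  1.3]', '[  1.8 -41.1   2.9]']
214 ['[ 0.8 -5.2 -2.5]', '[ 1.  -0.2 -3.3]', '[-0.2  5.  -0.2]', '[ -1.4 -41.3   2.8]']
218 ['[  8.8  -4.5 -29.8]', '[  9.   -0.1 -30.1]', '[  9.2   4.2 -30.7]', '[ -4.8 -41.6   3.3]']
222 ['[  9.7  -4.3 -38.2]', '[  9.3  -0.1 -37.2]', '[  9.4   4.1 -37.5]', '[ -7.1 -41.3   1.1]']
226 ['[  9.4  -4.2 -43.2]', '[  9.1  -0.1 -42.6]', '[  9.7   3.9 -43.9]', '[  37.6  -18.4 -106.5]']
230 ['[  9.2  -4.  -48.3]', '[  9.8  -0.1 -49.6]', '[  9.1   3.8 -48.1]', '[  37.3  -17.9 -109.1]']
234 ['[  9.2  -3.9 -53.3]', '[  9.6  -0.1 -54.1]', '[  9.4   3.7 -53.9]', '[  38.   -17.  -113.5]']
238 ['[  9.2  -3.8 -58.3]', '[  7.3  -0.1 -54.5]', '[  9.5   3.6 -58.9]', '[  37.9  -16.5 -116.1]']
242 ['[  9.2  -3.7 -62.8]', '[  5.   -0.1 -54.6]', '[  9.2   3.5 -62.8]', '[  37.8  -16.1 -118.4]']
246 ['[  9.3  -3.6 -67.3]', '[  9.6  -0.1 -67.8]', '[  9.2   3.4 -67. ]', '[  37.8  -15.6 -120.8]']
250 ['[  33.3   -2.2 -115. ]', '[  33.3   -0.  -
[... 1168 characters left out ...]
 -9.3   3.2 -79.5]', '[  23.8  -15.9 -123.4]']
298 ['[-263.6  -13.4  246.5]', '[-264.2   -0.5  247.3]', '[-252.5   12.   232.3]', '[  23.4  -15.7 -124.7]']
302 ['[  23.9   -2.  -127. ]', '[  23.5   -0.  -126.5]', '[  24.     1.9 -127.1]', '[  23.6  -15.3 -126.6]']
306 ['[  24.1   -1.9 -128.9]', '[  24.1   -0.  -128.8]', '[  24.6    1.8 -129.5]', '[  23.4  -15.1 -128. ]']
310 ['[  23.6   -1.9 -129.8]', '[  23.8   -0.  -130. ]', '[  24.3    1.8 -130.6]', '[  24.2  -14.5 -130.5]']
314 ['[  25.3   -1.8 -133.2]', '[  25.2   -0.  -133.1]', '[  25.3    1.7 -133.3]', '[  25.2  -14.  -133.1]']
318 ['[  25.3   -1.8 -134.7]', '[  25.6   -0.  -135. ]', '[  27.1    1.7 -136.7]', '[  25.4  -13.7 -134.8]']
```

```bash
python3 - <<'E'
from look import *
o=robot.get_obs();R=Rn.from_quat(o["tool_rot"]).as_matrix();p=np.array(o["position"])
for n in ["scene","top"]:
    c=cam(n)
    for zt in (0,-.02,-.04): print(n,zt,proj(c,p+R@[0,0,zt]))
    H,W=c["z_map"].shape;K=c["camera_matrix"]
    vv,uu=np.mgrid[0:H,0:W]; D=np.stack([(uu-K[0,2])/K[0,0],(vv-K[1,2])/K[1,1],np.ones_like(uu)],-1)
    X=c["o"]+(D*c["z_map"][...,None])@c["Rwc"].T
    T=(X-p)@R
    dark=c["color"].max(-1)<60
    m=dark&(abs(T[...,0])<.015)&(abs(T[...,1])<.02)&(T[...,2]>-.1)&(T[...,2]<.02)
    t=T[m]*1000; i=np.argsort(-t[:,2])
    print(len(t)); print(np.c_[t[i[:25]],uu[m][i[:25]],vv[m][i[:25]]])
    x,y=proj(c,p).astype(int); im=c["color"][y-40:y+30,x-45:x+45,::-1]
    cv2.imwrite(f"pics/{n}7.png",cv2.resize(im,None,fx=8,fy=8,interpolation=cv2.INTER_NEAREST))
E
```

```text
scene 0 [317.5289 176.1654]
scene -0.02 [319.8944 171.4081]
scene -0.04 [322.3419 166.486 ]
84
[[  4.1707  -6.9846   5.2133 320.     178.    ]
 [  3.64    -4.0838   4.7609 319.     178.    ]
 [  4.3205   0.2485   2.1649 318.     178.    ]
 [  4.6562  -8.1321   0.7232 321.     177.    ]
 [  5.691   -3.3609  -2.4867 320.     177.    ]
 [  6.8656   1.6246 -30.9262 322.     171.    ]
 [  6.7161   8.2353 -33.2099 320.     171.    ]
 [  6.9097  -0.0102 -34.4334 323.     170.    ]
 [ -4.6826   8.3497 -35.2011 318.     167.    ]
 [  8.929   -0.99   -36.5965 324.     170.    ]
 [  2.6759  10.2046 -36.9592 319.     169.    ]
 [  9.7821   8.4809 -37.1576 321.     171.    ]
 [  3.8776   8.245  -37.7336 320.     169.    ]
 [ -5.6984   8.8066 -38.1207 318.     166.    ]
 [  7.9219  -3.8752 -38.305  325.     169.    ]
 [  0.8744   9.7579 -38.5696 319.     168.    ]
 [ -8.1158   7.6629 -38.7416 318.     165.    ]
 [  8.9606   5.825  -39.1647 322.     170.    ]
 [  7.4962  10.8207 -39.1861 320.     170.    ]
 [  2.0292   7.744  -39.2639 320.     168.    ]
 [ -1.138    9.0671 -39.8289 319.     167.    ]
 [  7.7086   2.6567 -40.4447 323.     169.    ]
 [  6.6465   8.1327 -41.139  321.     169.    ]
 [ -8.9573   8.3085 -41.9178 318.     164.    ]
 [  9.4425   1.3523 -42.1228 324.     169.    ]]
top 0 [315.0977 215.1132]
top -0.02 [316.2083 217.5887]
top -0.04 [317.3622 220.1607]
2
[[-13.9584  -9.7383  -5.8524 320.     210.    ]
 [-10.0089  -9.592  -71.4117 324.     220.    ]]
```

View pics/scene7.png

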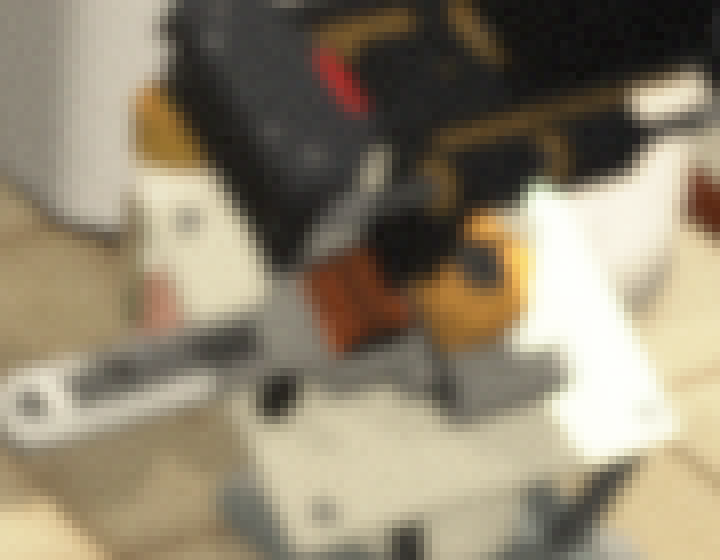

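The scene and wrist depth maps both show the shut fingertips about 31 mm short of the reported TCP. The worm is at image (390,305), and no finger is in front of it. I'll plan with the measured tip from here on.

move_arm(rows=[2,0,-4.5,0,0,0,1,2,0,-4.5,0,0,0,1,2,0,-4.5,0,0,0,1,2,0,-4.5,0,0,0,1,0,0,0,0,0,0,1])

```text
time: 9.2
position: [0.4794, 0.2468, 0.1034]
tool_rot: [0.009, 0.979, -0.001, 0.204]
ft_force: [-0.7, 0.1, -0.0]
grip_width: 0.0002
```

```bash
cat >> st.py <<'E'
print("TIP",loc(o["position"]+R@[0,0,-.031]),"uphill edge",loc(o["position"]+R@[-.0093,0,-.031]))
E
python3 st.py
```

```text
9.2 loc [-11.0572  55.3178   5.8055] q [ 0.3602  0.4855  2.0294 -0.5526  0.2829 -0.6863] f U,Y,N -0.5452113869329706 0.061822889221487806 0.37669040366398754 toolz [ 0.3986 -0.0064 -0.9171] y [0.0181 0.9998 0.0008] M [ 0.1179  0.1148 -0.0323]
TIP [-4.8571 55.5177 36.1823] uphill edge [ 4.255  55.3601 34.3235]
```

Now edge at 34.3, about 4 mm above the worm. Descending gently.

move_arm(rows=[0.9,0,-1.2,0,0,0,1,0.9,0,-1.2,0,0,0,1,0,0,0,0,0,0,1])

```text
time: 9.5
position: [0.4814, 0.247, 0.1019]
tool_rot: [0.009, 0.979, -0.001, 0.204]
ft_force: [-0.2, 0.5, 0.5]
grip_width: 0.0006
```

```bash
python3 st.py
```

```text
9.5 loc [-10.3045  55.5414   3.4497] q [ 0.3589  0.4902  2.0277 -0.5592  0.2786 -0.6805] f U,Y,N 0.1688360346503642 0.5017264826127426 0.5179732339140971 toolz [ 0.3999 -0.0058 -0.9166] y [0.018  0.9998 0.0015] M [0.1101 0.1348 0.0076]
TIP [-4.1471 55.7223 33.8353] uphill edge [ 4.9676 55.5633 31.9892]
```

move_arm(rows=[0.6,0,-0.8,0,0,0,1,0.6,0,-0.8,0,0,0,1])

```text
time: 9.7
position: [0.4823, 0.247, 0.1006]
tool_rot: [0.009, 0.979, -0.001, 0.204]
ft_force: [-5.0, 0.3, 7.9]
grip_width: 0.0005
```

```bash
python3 st.py
```

```text
9.7 loc [-10.3005  55.5209   1.7849] q [ 0.3581  0.4938  2.0269 -0.5641  0.2759 -0.6762] f U,Y,N 0.397611250001666 0.28010122776781105 9.338476409428615 toolz [ 0.4    -0.0058 -0.9165] y [0.018  0.9998 0.0015] M [0.0702 0.2051 0.0142]
TIP [-4.1464 55.7019 32.1711] uphill edge [ 4.9685 55.543  30.326 ]
```

move_arm(rows=[0,-2,0,0,0,0,1,0,-2,0,0,0,0,1,0,0,0,0,0,0,1])

```text
time: 10.0
position: [0.4824, 0.2439, 0.1008]
tool_rot: [0.009, 0.979, -0.0, 0.205]
ft_force: [-3.4, 3.9, 3.1]
grip_width: 0.0009
```

```bash
python3 st.py
```

```text
10.0 loc [-10.1357  52.3916   1.9883] q [ 0.3497  0.4916  2.0328 -0.5619  0.2679 -0.6857] f U,Y,N -1.0139019605563866 3.8567400446907847 4.4749416720603445 toolz [ 0.401  -0.0038 -0.9161] y [0.0169 0.9999 0.0032] M [0.6696 0.3649 0.2507]
TIP [-4.0176 52.5106 32.3821] uphill edge [ 5.0994 52.3546 30.5475]
```

move_arm(rows=[0.4,-1.5,-0.5,0,0,0,1,0,-2,0,0,0,0,1,0,-2,0,0,0,0,1])

```text
time: 10.3
position: [0.4826, 0.2389, 0.1007]
tool_rot: [0.008, 0.979, 0.0, 0.205]
ft_force: [-6.5, 6.1, 6.9]
grip_width: 0.0004
```

```bash
python3 st.py
```

```text
10.3 loc [-10.0467  47.3706   1.7646] q [ 0.3375  0.4897  2.0404 -0.5608  0.2582 -0.6976] f U,Y,N -1.3735903609581421 6.085954883934752 9.413149193271897 toolz [ 0.4017 -0.003  -0.9158] y [0.0161 0.9999 0.0038] M [0.9349 0.4567 0.4433]
TIP [-3.9503 47.4621 32.1628] uphill edge [ 5.1681 47.3104 30.3346]
```

move_arm(rows=[0,-2,0,0,0,0,1,0,-2,0,0,0,0,1,0,-2,0,0,0,0,1])

```text
time: 10.6
position: [0.4829, 0.232, 0.1003]
tool_rot: [0.009, 0.979, -0.001, 0.205]
ft_force: [-3.2, 2.5, 5.6]
grip_width: 0.0005
```

```bash
python3 st.py
```

```text
10.6 loc [-9.9928 40.518   1.2788] q [ 0.3225  0.4879  2.0478 -0.5585  0.2508 -0.7126] f U,Y,N 0.5411448239553622 2.5490136369415577 6.4266867967690535 toolz [ 0.4008 -0.0048 -0.9161] y [0.0171 0.9999 0.0023] M [0.5796 0.2294 0.3009]
TIP [-3.8673 40.6654 31.671 ] uphill edge [ 5.2494 40.5114 29.8343]
```

move_arm(rows=[-3.5,0,5,0,0,0,1,0,9,0,0,0,0,1,0,10,0,0,0,0,1,0,0,0,0,0,0,1])

```text
time: 11.0
position: [0.4801, 0.2521, 0.105]
tool_rot: [0.008, 0.979, -0.001, 0.205]
ft_force: [-0.3, 0.1, -0.7]
grip_width: 0.0006
```

```bash
python3 st.py; cat > crop.py <<'E'
from look import *
import sys
c=cam("wrist");im=c["color"][120:260,130:340,::-1];cv2.imwrite("pics/"+sys.argv[1],cv2.resize(im,None,fx=3.8,fy=3.8,interpolation=cv2.INTER_CUBIC))
E
python3 crop.py w8.png
```

```text
11.0 loc [-9.5529 60.5915  6.753 ] q [ 0.3708  0.4849  2.0221 -0.5511  0.2898 -0.6803] f U,Y,N -0.6473401155882652 0.050548796066739995 -0.35510064816543524 toolz [ 0.401  -0.0046 -0.9161] y [0.0163 0.9999 0.0021] M [ 0.117   0.1351 -0.0074]
TIP [-3.4346 60.7344 37.1466] uphill edge [ 5.6826 60.5872 35.312 ]
```

View pics/w8.png

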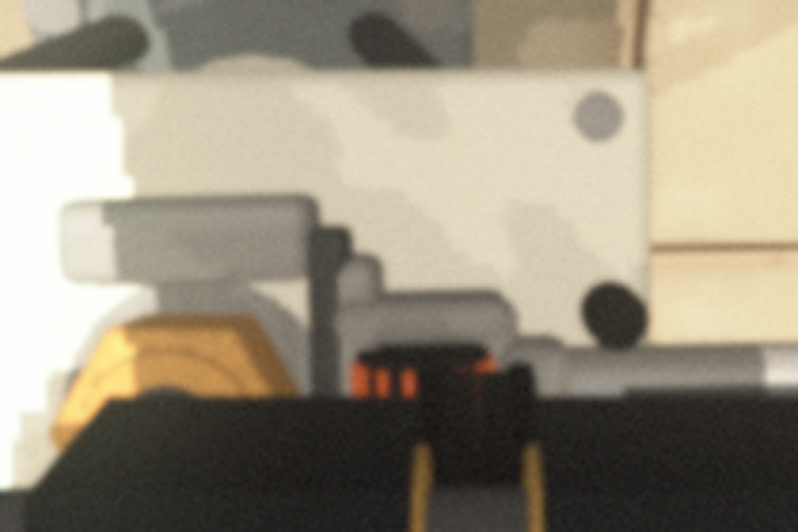

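```bash
cat > gap.py <<'E'
from look import *
c=cam("wrist")
def row(u):
    out=[]
    for v in range(150,235):
        X=pt(c,(u,v),0)
        if X is not None: out.append((v,*np.round(loc(X),1),*c["color"][v,u]))
    return out
p=proj(c,F+np.array([0,.004,0])+.02*N-.02*U).astype(int)
p1=proj(c,F+np.array([0,.000,0])+.018*N-.025*U).astype(int)
for u in (p[0]-3,p[0]+6):
    print("col",u)
    for r in row(u):
        if -45<r[1]<5 : print(r[0],r[1:4],r[4:])
E
python3 gap.py
```

```text
col 170
168 (np.float64(-44.4), np.float64(-3.7), np.float64(-0.3)) (np.uint8(217), np.uint8(206), np.uint8(182))
169 (np.float64(-43.6), np.float64(-3.3), np.float64(1.2)) (np.uint8(219), np.uint8(209), np.uint8(184))
170 (np.float64(-42.9), np.float64(-3.6), np.float64(0.4)) (np.uint8(212), np.uint8(204), np.uint8(178))
171 (np.float64(-42.1), np.float64(-3.7), np.float64(0.2)) (np.uint8(200), np.uint8(193), np.uint8(167))
172 (np.float64(-41.4), np.float64(-3.4), np.float64(1.1)) (np.uint8(174), np.uint8(168), np.uint8(147))
173 (np.float64(-41.0), np.float64(1.2), np.float64(15.7)) (np.uint8(147), np.uint8(143), np.uint8(124))
174 (np.float64(-40.4), np.float64(1.6), np.float64(17.3)) (np.uint8(142), np.uint8(136), np.uint8(121))
175 (np.float64(-39.7), np.float64(2.0), np.float64(18.5)) (np.uint8(147), np.uint8(144), np.uint8(126))
176 (np.float64(-39.0), np.float64(1.6), np.float64(17.4)) (np.uint8(154), np.uint8(148), np.uint8(133))
177 (np.float64(-38.3), np.float64(1.8), np.float64(18.1)) (np.uint8(163), np.uint8(157), np.uint8(142))
178 (np.float64(-37.7), np.float64(2.3), 
[... 12196 characters left out ...]
float64(36.5), np.float64(121.1)) (np.uint8(52), np.uint8(52), np.uint8(43))
229 (np.float64(-25.4), np.float64(36.3), np.float64(120.5)) (np.uint8(54), np.uint8(52), np.uint8(42))
230 (np.float64(-25.6), np.float64(36.9), np.float64(122.7)) (np.uint8(50), np.uint8(50), np.uint8(44))
231 (np.float64(-25.4), np.float64(37.1), np.float64(123.3)) (np.uint8(50), np.uint8(46), np.uint8(41))
232 (np.float64(-25.0), np.float64(37.0), np.float64(123.1)) (np.uint8(49), np.uint8(46), np.uint8(40))
233 (np.float64(-25.3), np.float64(37.7), np.float64(125.4)) (np.uint8(53), np.uint8(51), np.uint8(43))
234 (np.float64(-24.8), np.float64(37.5), np.float64(124.9)) (np.uint8(48), np.uint8(47), np.uint8(39))
```

```bash
cat > gap.py <<'E'
from look import *
c=cam("wrist")
p=proj(c,F+np.array([0,.003,0])+.02*N-.02*U).astype(int)
for u in (p[0]-3,p[0],p[0]+3,p[0]+6):
    L=[loc(pt(c,(u,v),0)) for v in range(160,224) if pt(c,(u,v),0) is not None]
    L=np.array(L); j=L[(L[:,0]<-17)&(L[:,2]>14)&(abs(L[:,2]-18)<3)]
    # split jaw/nut by color-free jump
    nut=[]; x=L
    col=[c["color"][v,u].astype(int) for v in range(160,224)]
    isn=np.array([q[0]-q[2]>45 for q in col])[:len(L)]
    jj=L[(~isn)&(L[:,2]>14)&(L[:,0]>-45)]; nn=L[isn&(L[:,2]>5)]
    print(u,"jaw edge",jj[:,0].max() if len(jj) else None,"nut flat",nn[:,0].min() if len(nn) else None)
E
python3 gap.py
```

```text
169 jaw edge -26.100984417807364 nut flat -18.212296096850746
172 jaw edge -26.2427780916208 nut flat -18.013470741498146
175 jaw edge -26.078590732932586 nut flat -18.204628205933734
178 jaw edge -25.994889100842045 nut flat -18.046224312297724
```

move_arm(rows=[1.5,-2.5,-2,0,0,0,1,1.4,0,-2.1,0,0,0,1,0,0,0,0,0,0,1])

```text
time: 11.45
position: [0.4821, 0.2476, 0.1005]
tool_rot: [0.009, 0.979, -0.001, 0.204]
ft_force: [-0.3, -0.3, 3.0]
grip_width: 0.0008
```

```bash
python3 st.py
```

```text
11.45 loc [-10.534   56.1055   1.9099] q [ 0.3598  0.4939  2.0258 -0.5629  0.2781 -0.6755] f U,Y,N 1.4896800699167407 -0.2926984338887241 2.6583096912621005 toolz [ 0.3992 -0.0064 -0.9168] y [0.0186 0.9998 0.0012] M [0.0704 0.1451 0.0003]
TIP [-4.3554 56.3028 32.291 ] uphill edge [ 4.7579 56.14   30.4387]
```

move_arm(rows=[0.5,-0.5,-0.7,0,0,0,1,0.1,-2,-0.2,0,0,0,1,0,-2,0,0,0,0,1,0,-2,0,0,0,0,1])

```text
time: 11.85
position: [0.4823, 0.2426, 0.1005]
tool_rot: [0.009, 0.979, 0.0, 0.205]
ft_force: [-6.4, 4.1, 7.9]
grip_width: 0.0002
```

```bash
python3 st.py
```

```text
11.85 loc [-10.3569  51.1009   1.7255] q [ 0.3464  0.4917  2.0352 -0.5624  0.2644 -0.688 ] f U,Y,N -0.6978530698554062 4.143666918656823 10.136963785863994 toolz [ 0.4011 -0.0033 -0.916 ] y [0.0166 0.9999 0.0036] M [0.9271 0.5591 0.3839]
TIP [-4.2403 51.2043 32.1196] uphill edge [ 4.8768 51.0492 30.2854]
```

move_arm(rows=[0,-2,0,0,0,0,1,0,-2,0,0,0,0,1,0,-2,0,0,0,0,1])

```text
time: 12.15
position: [0.4824, 0.2366, 0.1004]
tool_rot: [0.008, 0.979, -0.0, 0.205]
ft_force: [-4.1, 3.6, 5.5]
grip_width: 0.0003
```

```bash
python3 st.py
```

```text
12.15 loc [-10.301   45.0557   1.6413] q [ 0.3326  0.4892  2.0433 -0.56    0.2556 -0.7025] f U,Y,N -0.16852562827248763 3.621674966883189 6.877615961994993 toolz [ 0.4011 -0.0035 -0.916 ] y [0.0165 0.9999 0.0034] M [0.742  0.4703 0.3734]
TIP [-4.1845 45.1652 32.0354] uphill edge [ 4.9327 45.0125 30.2012]
```

Rolling at about 4 N along the brush. I'll finish this stroke, lift and measure.

move_arm(rows=[0.1,-2,-0.2,0,0,0,1,0,-2,0,0,0,0,1,-3.5,0,5,0,0,0,1,0,9,0,0,0,0,1,0,9,0,0,0,0,1,0,0,0,0,0,0,1])

```text
time: 12.75
position: [0.4802, 0.251, 0.1048]
tool_rot: [0.008, 0.979, -0.001, 0.205]
ft_force: [0.9, 0.5, -0.2]
grip_width: 0.0004
```

```bash
python3 st.py; python3 gap.py
```

```text
12.75 loc [-9.5786 59.5268  6.5219] q [ 0.3683  0.4849  2.0236 -0.5515  0.2878 -0.6819] f U,Y,N 0.60878805193047 0.5203987165149088 -0.7077916363970619 toolz [ 0.401  -0.0046 -0.9161] y [0.0164 0.9999 0.0021] M [ 0.0994  0.1095 -0.04  ]
TIP [-3.4603 59.6699 36.9155] uphill edge [ 5.6569 59.5222 35.0809]
169 jaw edge -23.11636281076229 nut flat -18.238609456723392
172 jaw edge -6.978799072768322 nut flat -18.053154026428036
175 jaw edge -7.050341464244221 nut flat -17.979063008983214
178 jaw edge -6.521514577879318 nut flat -18.158485682193856
```

Jaw moved 3 mm and about 5 mm is left. Next stroke.

move_arm(rows=[1.5,-2.5,-2,0,0,0,1,1.4,0,-2.2,0,0,0,1,0.5,-0.5,-0.7,0,0,0,1,0.1,-2,-0.2,0,0,0,1,0,-2,0,0,0,0,1,0,-2,0,0,0,0,1])

```text
time: 13.4
position: [0.4823, 0.2415, 0.1003]
tool_rot: [0.009, 0.979, 0.0, 0.205]
ft_force: [-7.5, 5.5, 9.8]
grip_width: 0.0004
```

```bash
python3 st.py
```

```text
13.4 loc [-10.4562  49.9986   1.6289] q [ 0.3439  0.4915  2.037  -0.5637  0.262  -0.6887] f U,Y,N -0.5207825386256903 5.545073222942431 12.3094978336416 toolz [ 0.4013 -0.0033 -0.916 ] y [0.0167 0.9999 0.0037] M [0.9329 0.6024 0.4456]
TIP [-4.3457 50.1007 32.0243] uphill edge [ 4.7718 49.9445 30.1919]
```

move_arm(rows=[0,-2,0,0,0,0,1,0,-2,0,0,0,0,1,0,-2,0,0,0,0,1])

```text
time: 13.7
position: [0.4825, 0.2352, 0.1001]
tool_rot: [0.009, 0.979, -0.0, 0.205]
ft_force: [-3.8, 4.1, 5.0]
grip_width: 0.0004
```

```bash
python3 st.py
```

```text
13.7 loc [-10.444   43.7325   1.3269] q [ 0.3297  0.4894  2.0449 -0.5614  0.2535 -0.7033] f U,Y,N -0.27777329277546103 4.074581273728132 6.299253128040462 toolz [ 0.4009 -0.0039 -0.9161] y [0.0169 0.9999 0.0031] M [0.6879 0.3693 0.3186]
TIP [-4.3217 43.8547 31.7199] uphill edge [ 4.7951 43.6995 29.884 ]
```

move_arm(rows=[0.1,-2,-0.2,0,0,0,1,0,-2,0,0,0,0,1,-3.5,0,5,0,0,0,1,0,9,0,0,0,0,1,0,9,0,0,0,0,1,0,0,0,0,0,0,1])

```text
time: 14.3
position: [0.4803, 0.25, 0.1045]
tool_rot: [0.008, 0.979, -0.001, 0.205]
ft_force: [-0.1, 0.4, 0.7]
grip_width: 0.0004
```

```bash
python3 st.py; python3 gap.py; python3 crop.py w9.png
```

```text
14.3 loc [-9.7246 58.4799  6.1921] q [ 0.3659  0.4852  2.0251 -0.5525  0.2855 -0.6829] f U,Y,N 0.3746567713727706 0.3596084286514058 0.6445612608082155 toolz [ 0.401  -0.0047 -0.9161] y [0.0164 0.9999 0.0021] M [0.0762 0.1244 0.0248]
TIP [-3.6038 58.6243 36.5852] uphill edge [ 5.5132 58.4763 34.7499]
170 jaw edge -20.501400965415144 nut flat -18.103527263491493
173 jaw edge -21.319133037349662 nut flat -18.01719642082188
176 jaw edge -6.935548802343759 nut flat -18.09919062952011
179 jaw edge -6.983376241255355 nut flat -17.993607436946313
```

View pics/w9.png

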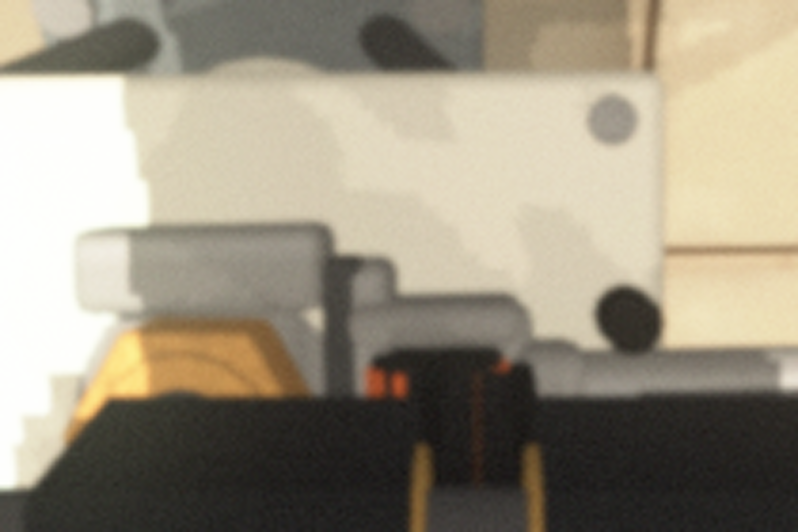

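The jaw's edge (row 312) is now close to the nut's flat (row 318), about 2.5 mm. Fourth stroke, watching for the stall.

move_arm(rows=[1.5,-1.5,-2,0,0,0,1,1.3,0,-2,0,0,0,1,0.5,-0.5,-0.7,0,0,0,1,0.1,-2,-0.2,0,0,0,1,0,-2,0,0,0,0,1,0,-2,0,0,0,0,1])

```text
time: 15.0
position: [0.4823, 0.2416, 0.1003]
tool_rot: [0.009, 0.979, 0.0, 0.205]
ft_force: [-7.3, 4.3, 11.2]
grip_width: 0.0007
```

```bash
python3 st.py
```

```text
15.0 loc [-10.4671  50.0953   1.6134] q [ 0.3441  0.4915  2.0371 -0.5642  0.2618 -0.6882] f U,Y,N 0.3959037835523933 4.265539147672081 13.350403170136264 toolz [ 0.4014 -0.0032 -0.9159] y [0.0166 0.9999 0.0038] M [0.9373 0.5603 0.4342]
TIP [-4.3607 50.1934 32.0096] uphill edge [ 4.757  50.038  30.1785]
```

move_arm(rows=[0,-2,0,0,0,0,1,0,-2,0,0,0,0,1])

```text
time: 15.2
position: [0.4823, 0.2376, 0.1003]
tool_rot: [0.008, 0.979, 0.0, 0.205]
ft_force: [-5.4, 4.0, 8.5]
grip_width: 0.0004
```

```bash
python3 st.py
```

```text
15.2 loc [-10.4698  46.0823   1.5774] q [ 0.3349  0.4899  2.0425 -0.5626  0.2558 -0.6978] f U,Y,N 0.48116125453306235 3.976959811835179 10.078236961472811 toolz [ 0.4014 -0.0032 -0.9159] y [0.0165 0.9999 0.0037] M [0.7532 0.4272 0.2859]
TIP [-4.3632 46.1826 31.9735] uphill edge [ 4.7545 46.0284 30.1423]
```

move_arm(rows=[0,-2,0,0,0,0,1,0,-2,0,0,0,0,1])

```text
time: 15.4
position: [0.4827, 0.2331, 0.0999]
tool_rot: [0.009, 0.979, -0.0, 0.205]
ft_force: [-4.8, 3.0, 6.6]
grip_width: 0.0003
```

```bash
python3 st.py
```

```text
15.4 loc [-10.3863  41.6147   1.0075] q [ 0.3248  0.4892  2.0472 -0.5611  0.2506 -0.7077] f U,Y,N -0.14109046845127038 3.0121865353333375 8.133554792389285 toolz [ 0.4008 -0.0043 -0.9162] y [0.0171 0.9999 0.0028] M [0.6067 0.3794 0.2382]
TIP [-4.2604 41.7469 31.3996] uphill edge [ 4.8562 41.5911 29.5627]
```

move_arm(rows=[0,-1,0,0,0,0,1,-3.5,0,5,0,0,0,1,0,9,0,0,0,0,1,0,8,0,0,0,0,1,0,0,0,0,0,0,1])

```text
time: 15.9
position: [0.4801, 0.2498, 0.1045]
tool_rot: [0.008, 0.979, -0.001, 0.205]
ft_force: [0.0, -0.7, -0.3]
grip_width: 0.0001
```

```bash
python3 st.py; python3 gap.py; python3 crop.py w10.png
```

```text
15.9 loc [-9.8063 58.3493  6.3203] q [ 0.3658  0.4849  2.0253 -0.5522  0.2858 -0.6832] f U,Y,N -0.15465184165545415 -0.6929365108116792 -0.252818696540665 toolz [ 0.4008 -0.0048 -0.9161] y [0.0165 0.9999 0.002 ] M [ 0.0656  0.1098 -0.0021]
TIP [-3.6806 58.4985 36.7125] uphill edge [ 5.4361 58.3502 34.8757]
171 jaw edge -18.4959891278702 nut flat -17.985445003673853
174 jaw edge -7.281927567739429 nut flat -18.385115443702087
177 jaw edge -7.157279756427417 nut flat -18.38270576249899
180 jaw edge -19.47762592195498 nut flat -18.215317511428868
```

View pics/w10.png

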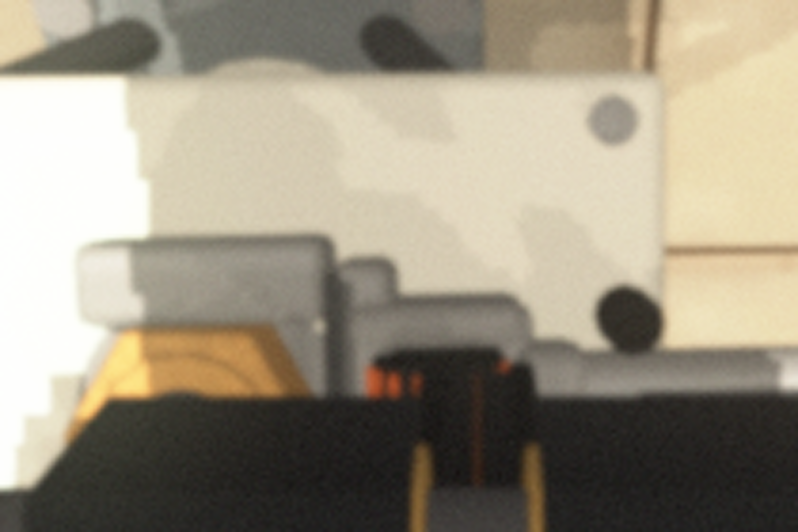

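Jaw edge and nut flat now meet at row ~326. One more gentle stroke to confirm the stall.

move_arm(rows=[1.5,-1.5,-2,0,0,0,1,1.3,0,-2.1,0,0,0,1,0.5,-0.5,-0.7,0,0,0,1,0.1,-2,-0.1,0,0,0,1])

```text
time: 16.4
position: [0.4823, 0.2451, 0.1002]
tool_rot: [0.009, 0.979, -0.0, 0.205]
ft_force: [-8.2, 4.7, 11.5]
grip_width: 0.0002
```

```bash
python3 st.py
```

```text
16.4 loc [-10.5569  53.5928   1.5559] q [ 0.3528  0.4934  2.0314 -0.5658  0.269  -0.6789] f U,Y,N -0.10313699080554972 4.715505544553125 14.153985250790996 toolz [ 0.4008 -0.0042 -0.9162] y [0.0173 0.9998 0.0029] M [0.8461 0.6109 0.3968]
TIP [-4.4299 53.7243 31.9478] uphill edge [ 4.6865 53.566  30.1107]
```

move_arm(rows=[0,-1,0,0,0,0,1,0,-1,0,0,0,0,1])

```text
time: 16.6
position: [0.4823, 0.2437, 0.1003]
tool_rot: [0.009, 0.979, 0.0, 0.205]
ft_force: [-7.8, 6.3, 9.8]
grip_width: 0.0004
```

```bash
python3 st.py
```

```text
16.6 loc [-10.5172  52.1929   1.6326] q [ 0.3488  0.4924  2.0343 -0.5646  0.2647 -0.6836] f U,Y,N -0.7563022760015743 6.269072771949353 12.517946027133501 toolz [ 0.4014 -0.003  -0.9159] y [0.0166 0.9999 0.004 ] M [1.0208 0.7147 0.5253]
TIP [-4.4097 52.285  32.0287] uphill edge [ 4.708  52.1283 30.1971]
```

move_arm(rows=[0,-1,0,0,0,0,1,0,-1,0,0,0,0,1])

```text
time: 16.8
position: [0.4823, 0.2422, 0.1003]
tool_rot: [0.008, 0.979, 0.001, 0.205]
ft_force: [-8.3, 6.5, 8.9]
grip_width: 0.0003
```

```bash
python3 st.py
```

```text
16.8 loc [-10.4907  50.6577   1.6477] q [ 0.3447  0.4916  2.0371 -0.5635  0.2608 -0.6883] f U,Y,N -1.711243445623758 6.546176447492477 12.081521845372968 toolz [ 0.4018 -0.0021 -0.9157] y [0.0161 0.9999 0.0048] M [1.406  0.8097 0.595 ]
TIP [-4.396  50.7233 32.0463] uphill edge [ 4.7224 50.5683 30.2185]
```

move_arm(rows=[0,-1,0,0,0,0,1,0,-1,0,0,0,0,1])

```text
time: 17.0
position: [0.4823, 0.2407, 0.1003]
tool_rot: [0.008, 0.979, 0.001, 0.205]
ft_force: [-8.7, 9.5, 8.7]
grip_width: 0.0002
```

```bash
python3 st.py
```

```text
17.0 loc [-10.4516  49.1808   1.6097] q [ 0.3406  0.4909  2.0399 -0.5623  0.2568 -0.6931] f U,Y,N -2.1711181888399507 9.53219423410802 12.11608056429338 toolz [ 0.4022 -0.0011 -0.9156] y [0.0155 0.9999 0.0056] M [1.6848 0.8666 0.7376]
TIP [-4.3717 49.2151 32.0114] uphill edge [ 4.7476 49.0618 30.1878]
```

The brush force climbs from 4 to 9.5 N, which is the stall, so the jaws are snug. Lift and check.

move_arm(rows=[-4,0,6,0,0,0,1,-4,3,6,0,0,0,1,0,0,0,0,0,0,1])

```text
time: 17.3
position: [0.4749, 0.2417, 0.1122]
tool_rot: [0.009, 0.979, -0.001, 0.205]
ft_force: [0.4, 0.5, -1.1]
grip_width: 0.0005
```

```bash
python3 st.py; python3 gap.py; python3 crop.py w11.png
```

```text
17.3 loc [-9.7207 50.1599 15.6281] q [ 0.3522  0.4609  2.0404 -0.5254  0.2901 -0.7215] f U,Y,N -0.3142123040601819 0.48495343201287905 -1.1746285504883187 toolz [ 0.4006 -0.0057 -0.9163] y [0.018  0.9998 0.0017] M [0.1044 0.1342 0.0094]
TIP [-3.5869 50.3354 46.0184] uphill edge [ 5.5292 50.1757 44.1794]
186 jaw edge -4.86055844204015 nut flat -17.585657293020045
189 jaw edge -4.9630279536672255 nut flat -17.98917119846995
192 jaw edge -4.836350694454777 nut flat -17.837606232157714
195 jaw edge -4.809335874519628 nut flat -17.83566197732865
```

View pics/w11.png

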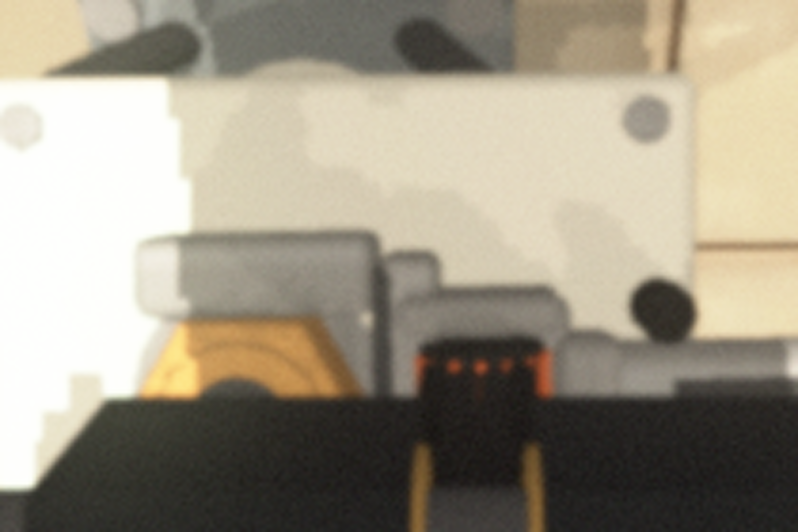

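The moving jaw's edge and the nut's flat coincide at row ~320 with no gap. Next I'll move round to the handle's downhill side.

move_arm(rows=[-6,15,-4,0,0,0,1,-6,16,-4,0,0,0,1,-6,16,-4,0,0,0,1,-6,16,-4,0,0,0,1,0,15,0,0,0,0,1,0,0,0,0,0,0,1])

```text
time: 18.0
position: [0.4518, 0.3215, 0.0957]
tool_rot: [0.008, 0.979, -0.0, 0.205]
ft_force: [0.4, -0.2, -0.1]
grip_width: 0.0005
```

```bash
python3 st.py; python3 look.py w12.png
```

```text
18.0 loc [-38.0571 130.0488  15.3353] q [ 0.5458  0.5239  1.971  -0.6472  0.3584 -0.4312] f U,Y,N 0.26980446062803753 -0.22060756903731524 -0.25914315940063803 toolz [ 0.4012 -0.0038 -0.916 ] y [0.0158 0.9999 0.0028] M [ 0.0408  0.0739 -0.0067]
TIP [-31.9446 130.1655  45.7302] uphill edge [-22.827  130.0208  43.8972]
18.0 [0.4518 0.3215 0.0957] loc [-38.0571 130.0488  15.3353] [ 0.5458  0.5239  1.971  -0.6472  0.3584 -0.4312] [ 0.3696 -0.2206 -0.0574] 0.0005462329150598689
[[-0.9158  0.0158  0.4012]
 [ 0.0156  0.9999 -0.0038]
 [-0.4012  0.0028 -0.916 ]]
worm_top [(array([146.3, 276. ]), 0.78, array([-43.4265, 100.4043, 142.6922]))]
handle_grip []
nut_top [(array([ 81.4, 274.2]), 0.59, array([-41.1387,  77.0676, 135.06  ])), (array([143.4, 277.9]), 0.31, array([-43.116 ,  99.7977, 143.2521]))]
wrench []
```

View pics/w12.png

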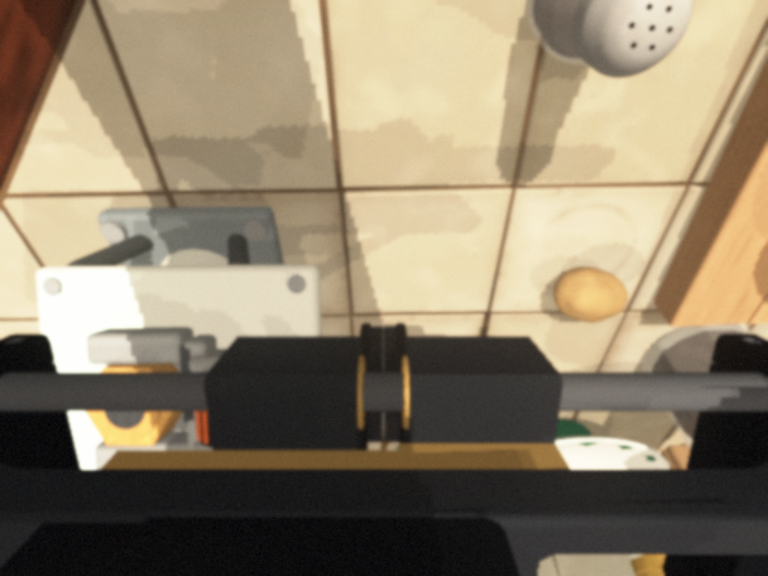

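move_arm(rows=[4,0,-8,0,0,0,1,5,0,-8.5,0,0,0,1,5,0,-8,0,0,0,1,0,0,0,0,0,0,1])

```text
time: 18.65
position: [0.4653, 0.3189, 0.0695]
tool_rot: [0.009, 0.979, -0.002, 0.203]
ft_force: [0.6, -0.0, 0.3]
grip_width: 0.0006
```

```bash
python3 st.py; cat > sc.py <<'E'
from look import *
import sys
for n in ["scene","top"]:
    c=cam(n); p=proj(c,F+.03*N+np.array([0,.08,0]))
    x,y=p.astype(int); im=c["color"][max(0,y-50):y+50,max(0,x-65):x+65,::-1]
    cv2.imwrite(f"pics/{n}{sys.argv[1]}.png",cv2.resize(im,None,fx=6,fy=6,interpolation=cv2.INTER_CUBIC))
E
python3 sc.py 13
```

```text
18.65 loc [-42.0938 127.43   -13.905 ] q [ 0.5263  0.5841  1.9643 -0.7304  0.3143 -0.3575] f U,Y,N 0.6704845426055306 -0.026020116039172828 -0.1618501433920386 toolz [ 0.3982 -0.0072 -0.9173] y [0.0189 0.9998 0.0004] M [ 0.0882  0.149  -0.0141]
TIP [-35.8827 127.6525  16.4693] uphill edge [-26.7713 127.4902  14.6074]
```

View pics/scene13.png

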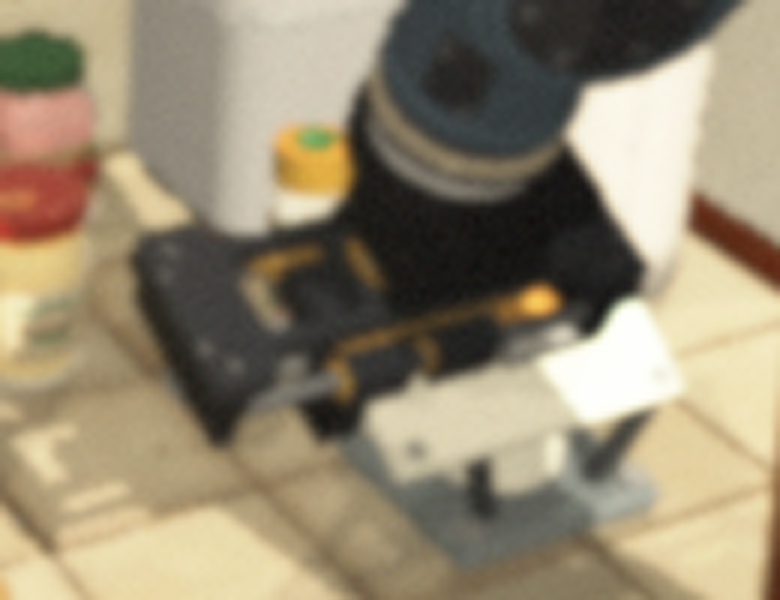

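move_arm(rows=[2.5,0,-4,0,0,0,1,2.5,1,-4,0.005,0,0,1,0,0,0,0,0,0,1])

```text
time: 19.05
position: [0.4701, 0.3205, 0.0626]
tool_rot: [0.01, 0.979, 0.001, 0.204]
ft_force: [0.3, -0.6, 0.0]
grip_width: 0.0003
```

```bash
python3 st.py
```

```text
19.05 loc [-42.0919 129.0241 -22.2214] q [ 0.5207  0.6006  1.9609 -0.7533  0.2966 -0.3364] f U,Y,N 0.2472405498306215 -0.5742609038977767 -0.12533475219206433 toolz [ 0.3996 -0.0013 -0.9167] y [0.0181 0.9998 0.0065] M [0.0352 0.0833 0.0188]
TIP [-35.9246 129.0641   8.1627] uphill edge [-26.811  128.8861   6.313 ]
```

move_arm(rows=[2.5,0,1.7,0,0,0,1,2.5,0,1.7,0,0,0,1,2,0,1.4,0,0,0,1,0,0,0,0,0,0,1])

```text
time: 19.45
position: [0.4776, 0.3208, 0.0684]
tool_rot: [0.01, 0.979, 0.002, 0.205]
ft_force: [-0.4, 0.8, 0.5]
grip_width: 0.0007
```

```bash
python3 st.py
```

```text
19.45 loc [-32.6385 129.2646 -21.8093] q [ 0.5131  0.5926  1.9452 -0.7028  0.3104 -0.3958] f U,Y,N -0.021210527529738288 0.8372341358033366 0.622191869538244 toolz [ 0.4009 -0.0007 -0.9161] y [0.0182 0.9998 0.0072] M [ 0.1222  0.0692 -0.0213]
TIP [-26.514  129.2862   8.5835] uphill edge [-17.3979 129.1042   6.7466]
```

move_arm(rows=[1.6,0,1.1,0,0,0,1,1.6,0,1.1,0,0,0,1])

```text
time: 19.65
position: [0.4797, 0.3204, 0.07]
tool_rot: [0.009, 0.979, 0.001, 0.204]
ft_force: [-3.2, 1.1, -1.0]
grip_width: 0.0008
```

```bash
python3 st.py
```

```text
19.65 loc [-29.9972 128.8913 -21.7608] q [ 0.5101  0.5903  1.9394 -0.681   0.317  -0.4215] f U,Y,N -3.174752593615722 1.0764836703691292 1.0463025344989116 toolz [ 0.3991 -0.0016 -0.9169] y [0.0181 0.9998 0.0062] M [0.3352 0.6235 0.1147]
TIP [-23.8161 128.9395   8.6204] uphill edge [-14.7033 128.7624   6.7667]
```

move_arm(rows=[1.6,0,1.1,0,0,0,1,1.6,0,1.1,0,0,0,1])

```text
time: 19.85
position: [0.4828, 0.3205, 0.072]
tool_rot: [0.009, 0.979, 0.001, 0.204]
ft_force: [-2.7, 1.7, -1.2]
grip_width: 0.0006
```

```bash
python3 st.py
```

```text
19.85 loc [-26.29   129.029  -21.8571] q [ 0.5069  0.5878  1.9325 -0.6608  0.3231 -0.4457] f U,Y,N -2.897382066018255 1.678669825654967 0.5749881367524919 toolz [ 0.399  -0.0013 -0.9169] y [0.0178 0.9998 0.0063] M [0.2937 0.4027 0.0761]
TIP [-20.104  129.0696   8.5232] uphill edge [-10.9915 128.8941   6.6679]
```

```bash
python3 - <<'E'
from look import *
def C(t):
    h=np.array([np.sin(t),np.cos(t)]);tt=np.array([np.cos(t),-np.sin(t)]);d=13+9.3*np.cos(t)+9*np.sin(t)-2*np.cos(t)*0
    return np.array([2,3])+126*h-tt*d
ts=np.arange(0.03,1.0,.05)
P=np.array([C(t) for t in ts]);print(np.c_[ts,P])
D=np.diff(P,axis=0);print(np.c_[ts[1:],D[:,:1]*U[0],D[:,1:],D[:,:1]*U[2]])
E
```

```text
[[  0.03   -16.7762 129.6202]
 [  0.08   -10.8467 130.4342]
 [  0.13    -4.857  130.9687]
 [  0.18     1.1806 131.2182]
 [  0.23     7.2531 131.1778]
 [  0.28    13.347  130.843 ]
 [  0.33    19.4484 130.2099]
 [  0.38    25.5427 129.2754]
 [  0.43    31.615  128.037 ]
 [  0.48    37.65   126.4929]
 [  0.53    43.6319 124.6422]
 [  0.58    49.5445 122.4847]
 [  0.63    55.3714 120.0214]
 [  0.68    61.0961 117.254 ]
 [  0.73    66.7017 114.1852]
 [  0.78    72.1714 110.8189]
 [  0.83    77.4881 107.1598]
 [  0.88    82.635  103.214 ]
 [  0.93    87.5953  98.9884]
 [  0.98    92.3524  94.4911]]
[[ 0.08    4.8562  0.814   3.4035]
 [ 0.13    4.9056  0.5345  3.4381]
 [ 0.18    4.9448  0.2495  3.4656]
 [ 0.23    4.9734 -0.0404  3.4856]
 [ 0.28    4.9909 -0.3348  3.4979]
 [ 0.33    4.997  -0.6331  3.5022]
 [ 0.38    4.9913 -0.9345  3.4981]
 [ 0.43    4.9732 -1.2384  3.4855]
 [ 0.48    4.9426 -1.5441  3.4641]
 [ 0.53    4.8991 -1.8507  3.4336]
 [ 0.58    4.8424 -2.1574  3.3938]
 [ 0.63    4.7723 -2.4633  3.3447]
 [ 0.68    4.6885 -2.7674  3.286 ]
 [ 0.73    4.591  -3.0688  3.2176]
 [ 0.78    4.4796 -3.3663  3.1396]
 [ 0.83    4.3544 -3.659   3.0518]
 [ 0.88    4.2153 -3.9458  2.9543]
 [ 0.93    4.0625 -4.2256  2.8472]
 [ 0.98    3.8961 -4.4973  2.7306]]
```

move_arm(rows=[4.9,0.8,3.4,0,0,0,1,4.9,0.5,3.4,0,0,0,1,4.9,0.2,3.5,0,0,0,1,5,0,3.5,0,0,0,1])

```text
time: 20.25
position: [0.5008, 0.3203, 0.0847]
tool_rot: [0.01, 0.979, -0.001, 0.202]
ft_force: [-4.1, -0.6, -2.8]
grip_width: 0.0005
```

```bash
python3 st.py
```

```text
20.25 loc [ -4.2815 128.8151 -21.758 ] q [ 0.4892  0.5735  1.8876 -0.552   0.3712 -0.5754] f U,Y,N -4.976363478457743 -0.5780573011292686 0.09385979413766021 toolz [ 0.395  -0.0052 -0.9186] y [0.0196 0.9998 0.0028] M [-0.1524  0.7721 -0.1671]
TIP [  2.0351 128.975    8.595 ] uphill edge [ 11.1396 128.7975   6.7013]
```

move_arm(rows=[5,-0.3,3.5,0,0,0,1,5,-0.6,3.5,0,0,0,1,5,-0.9,3.5,0,0,0,1])

```text
time: 20.55
position: [0.5168, 0.3192, 0.0959]
tool_rot: [0.01, 0.979, 0.0, 0.203]
ft_force: [-4.5, -1.9, -1.8]
grip_width: 0.0008
```

```bash
python3 st.py; python3 sc.py 14
```

```text
20.55 loc [ 15.2872 127.7037 -21.8347] q [ 0.4713  0.5622  1.8547 -0.4884  0.4011 -0.6591] f U,Y,N -4.734586837481572 -1.9168158112165146 1.1693112571781794 toolz [ 0.3969 -0.0033 -0.9178] y [0.0188 0.9998 0.0045] M [-0.1038  0.9897 -0.1659]
TIP [ 21.541  127.8065   8.5315] uphill edge [ 30.6493 127.6294   6.6563]
```

View pics/scene14.png

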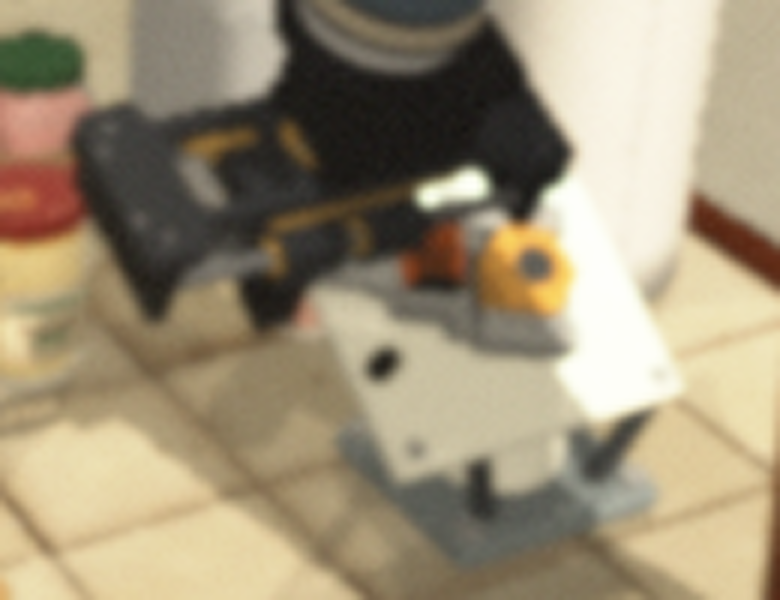

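View pics/top14.png

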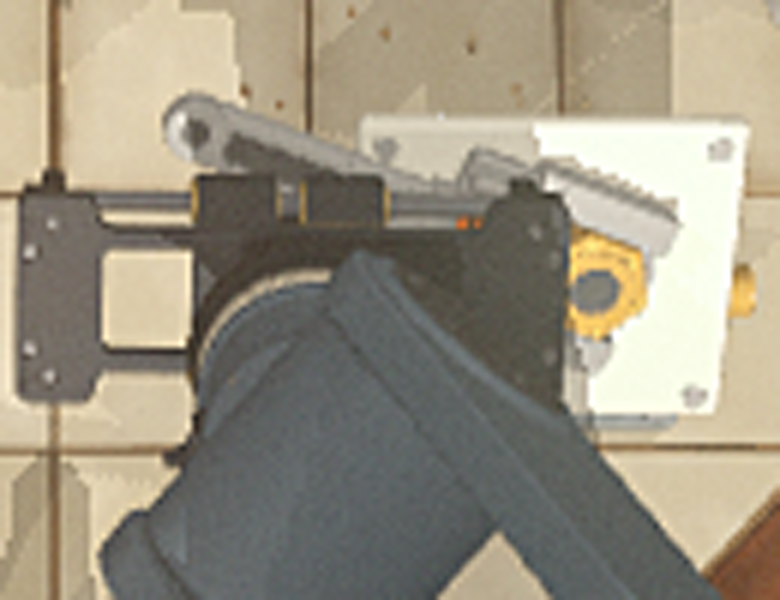

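The wrench has swung to about 0.35 rad with the nut turning along (top14: handle tip at (190,130), nut at (600,290)). Continuing the arc.

move_arm(rows=[4.9,-1.7,3.5,0,0,0,1,4.9,-2,3.4,0,0,0,1,4.8,-2.4,3.4,0,0,0,1,4.8,-2.6,3.4,0,0,0,1])

```text
time: 21.05
position: [0.5378, 0.3114, 0.1106]
tool_rot: [0.009, 0.979, 0.001, 0.204]
ft_force: [-3.7, -0.5, -2.3]
grip_width: 0.0007
```

```bash
python3 st.py
```

```text
21.05 loc [ 40.8578 119.8734 -21.8484] q [ 0.4379  0.5463  1.8199 -0.4187  0.4331 -0.7624] f U,Y,N -4.291972874938847 -0.47279498369696205 0.24400897817944367 toolz [ 0.3998 -0.0012 -0.9166] y [0.018  0.9998 0.0065] M [ 0.0639  0.8934 -0.0881]
TIP [ 47.0173 119.9111   8.5373] uphill edge [ 56.1314 119.7336   6.69  ]
```

move_arm(rows=[4.7,-2.8,3.3,0,0,0,1,4.6,-3,3.3,0,0,0,1,4.5,-3.3,3.2,0,0,0,1])

```text
time: 21.35
position: [0.5518, 0.3023, 0.1205]
tool_rot: [0.009, 0.979, 0.002, 0.204]
ft_force: [-3.5, 0.6, -2.7]
grip_width: 0.0005
```

```bash
python3 st.py; python3 sc.py 15
```

```text
21.35 loc [ 58.0463 110.8464 -21.7639] q [ 0.4099  0.5349  1.799  -0.3738  0.4546 -0.8339] f U,Y,N -4.464811662065145 0.5727771973950168 -0.18787570241407137 toolz [ 0.4003 -0.0009 -0.9164] y [0.0179 0.9998 0.0069] M [0.1771 0.8767 0.0182]
TIP [ 64.1894 110.8735   8.6251] uphill edge [ 73.3044 110.6955   6.7826]
```

View pics/top15.png

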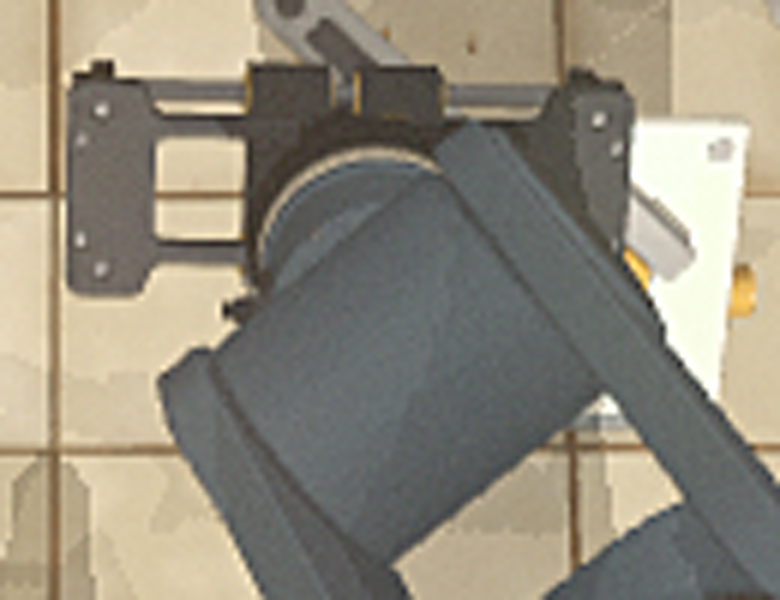

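move_arm(rows=[4.5,-3.4,3.1,0,0,0,1,4.3,-3.7,3,0,0,0,1,2.5,-2.3,1.8,0,0,0,1])

```text
time: 21.75
position: [0.5628, 0.2927, 0.1282]
tool_rot: [0.01, 0.979, 0.001, 0.204]
ft_force: [-4.2, 2.3, -1.9]
grip_width: 0.0006
```

```bash
cat >> st.py <<'E'
from scipy.optimize import brentq
q=loc(o["position"]+R@[0,0,-.031])[:2]-[2,3]
g=lambda t:q@[np.cos(t),-np.sin(t)]+13+9.3*np.cos(t)+9*np.sin(t)
t=brentq(g,-.3,1.3); print("theta",t,"r",q@[np.sin(t),np.cos(t)],"push",-(f@U*np.cos(t)-f[1]*np.sin(t)))
E
python3 st.py
```

```text
21.75 loc [ 71.4528 101.2114 -21.7871] q [ 0.3841  0.5257  1.7841 -0.3391  0.4714 -0.8922] f U,Y,N -4.562705265371085 2.3250086445499987 0.8462110376105227 toolz [ 0.3998 -0.0014 -0.9166] y [0.0182 0.9998 0.0064] M [ 0.2922  0.9042 -0.0004]
TIP [ 77.6139 101.254    8.5982] uphill edge [ 86.7279 101.0753   6.7505]
theta 0.8662060384699317 r 121.24977688251317 push 4.726733965384711
```

move_arm(rows=[1.6,-2.2,1.1,0,0,0,1,1.6,-2.2,1.1,0,0,0,1])

```text
time: 21.95
position: [0.566, 0.2887, 0.1304]
tool_rot: [0.009, 0.979, 0.002, 0.205]
ft_force: [-2.6, 2.3, -1.2]
grip_width: 0.0001
```

```bash
python3 st.py
```

```text
21.95 loc [ 75.387   97.172  -21.8049] q [ 0.3741  0.5223  1.7821 -0.3286  0.4731 -0.9116] f U,Y,N -2.766473482781559 2.3156523711081296 0.5113344775153671 toolz [ 0.4004 -0.0008 -0.9163] y [0.0178 0.9998 0.0069] M [0.4087 0.7247 0.056 ]
TIP [81.5269 97.1963  8.5847] uphill edge [90.6422 97.0189  6.7432]
theta 0.9120780371971919 r 120.54599344154369 push 3.5245345609469125
```

move_arm(rows=[1,-1.4,0.7,0,0,0,1,0,0,0,0,0,0,1])

```text
time: 22.15
position: [0.5671, 0.2872, 0.1312]
tool_rot: [0.009, 0.979, 0.001, 0.205]
ft_force: [-1.3, 0.8, -1.0]
grip_width: 0.0003
```

```bash
python3 st.py
```

```text
22.15 loc [ 76.7292  95.7055 -21.8065] q [ 0.3709  0.5212  1.7813 -0.3258  0.4742 -0.9173] f U,Y,N -1.6597132197645872 0.7982461325400774 -0.019743168188588123 toolz [ 0.4006 -0.001  -0.9163] y [0.018  0.9998 0.0067] M [0.2423 0.5888 0.0269]
TIP [82.8631 95.738   8.5843] uphill edge [91.9787 95.5596  6.7447]
theta 0.9281732665681015 r 120.31067045119369 push 1.6336789002136598
```

move_arm(rows=[0.7,-1,0.5,0,0,0,1,0.7,-1,0.5,0,0,0,1])

```text
time: 22.35
position: [0.5683, 0.2855, 0.132]
tool_rot: [0.009, 0.979, 0.002, 0.204]
ft_force: [-2.3, 2.3, -0.8]
grip_width: 0.0006
```

```bash
python3 st.py
```

```text
22.35 loc [ 78.1111  93.9664 -21.7939] q [ 0.3667  0.5198  1.7805 -0.3207  0.4754 -0.9264] f U,Y,N -2.3742765318324857 2.30596852603069 0.697600574528437 toolz [ 0.4002 -0.0008 -0.9164] y [0.0176 0.9998 0.0068] M [0.4225 0.7092 0.1503]
TIP [84.2572 93.9925  8.5945] uphill edge [93.3721 93.8175  6.7511]
theta 0.9464257910054107 r 119.93086266622832 push 3.2588747884725606
```

move_arm(rows=[0.7,-1,0.5,0,0,0,1])

```text
time: 22.45
position: [0.569, 0.2844, 0.1325]
tool_rot: [0.009, 0.979, 0.002, 0.204]
ft_force: [-3.7, 3.0, -2.2]
grip_width: 0.0004
```

```bash
python3 st.py
```

```text
22.45 loc [ 78.9596  92.9341 -21.7872] q [ 0.3643  0.519   1.7801 -0.3182  0.476  -0.9308] f U,Y,N -4.307747550773765 2.9505925041310603 0.37278865334350986 toolz [ 0.4002 -0.0008 -0.9164] y [0.0177 0.9998 0.0068] M [0.5975 0.7803 0.2155]
TIP [85.1071 92.9602  8.6009] uphill edge [94.2219 92.7837  6.7571]
theta 0.9573423389466068 r 119.74337732747844 push 4.8925437336296085
```

move_arm(rows=[0,0,0,0,0,0,1])

```text
time: 22.55
position: [0.569, 0.2844, 0.1325]
tool_rot: [0.009, 0.979, 0.002, 0.204]
ft_force: [-2.6, 2.2, -0.7]
grip_width: 0.0004
```

```bash
python3 st.py|tail -1
```

```text
theta 0.9577324965378763 r 119.73590255964733 push 3.3027200860136126
```

move_arm(rows=[0.5,-0.7,0.3,0,0,0,1,0,0,0,0,0,0,1])

```text
time: 22.75
position: [0.5693, 0.2839, 0.1327]
tool_rot: [0.009, 0.979, 0.002, 0.204]
ft_force: [-3.2, 4.2, -2.5]
grip_width: 0.0001
```

```bash
python3 st.py|tail -1
```

```text
theta 0.9628934000703672 r 119.59880686372664 push 5.744064485063984
```

move_arm(rows=[0.3,-0.4,0.2,0,0,0,1,0,0,0,0,0,0,1])

```text
time: 22.95
position: [0.5694, 0.2836, 0.1328]
tool_rot: [0.009, 0.979, 0.002, 0.204]
ft_force: [-4.2, 4.6, -2.1]
grip_width: 0.0004
```

```bash
python3 st.py|tail -1
```

```text
theta 0.9655739814703989 r 119.55742060813141 push 6.43077129855525
```

move_arm(rows=[0,0,0,0,0,0,1])

```text
time: 23.05
position: [0.5694, 0.2837, 0.1328]
tool_rot: [0.009, 0.979, 0.002, 0.204]
ft_force: [-4.0, 3.9, -1.9]
grip_width: 0.0004
```

```bash
python3 st.py|tail -1
```

```text
theta 0.9653088197535661 r 119.54780344151288 push 5.625378651161029
```

move_arm(rows=[0.2,-0.3,0.1,0,0,0,1,0,0,0,0,0,0,1,0,0,0,0,0,0,1])

```text
time: 23.35
position: [0.5695, 0.2835, 0.1328]
tool_rot: [0.009, 0.979, 0.002, 0.204]
ft_force: [-4.3, 4.9, -1.5]
grip_width: 0.0
```

```bash
python3 st.py|tail -1
```

```text
theta 0.9670400546656391 r 119.47967166899899 push 6.481563445103282
```

Held force of 6.5 N with no creep, so the nut is on the stop. I'll back off and lift clear.

move_arm(rows=[-2,4,-1.4,0,0,0,1,-3,5,-2,0,0,0,1,-3,5,-2,0,0,0,1,-9,0,13,0,0,0,1,-9,0,13,0,0,0,1,-9,0,13,0,0,0,1,-15,0,20,0,0,0,1,-15,0,20,0,0,0,1,-20,0,20,0,0,0,1,-20,0,20,0,0,0,1,-20,0,20,0,0,0,1,0,0,0,0,0,0,1])

```text
time: 24.55
position: [0.4434, 0.2975, 0.2706]
tool_rot: [0.009, 0.978, 0.003, 0.207]
ft_force: [0.9, 0.3, 0.4]
grip_width: 0.0006
```

```bash
python3 st.py; python3 look.py w16.png; python3 sc.py 16
```

```text
24.55 loc [ 55.4333 105.9702 163.4028] q [ 0.504   0.1913  1.8361 -0.2835  0.7637 -0.8778] f U,Y,N 0.9642954213531716 0.2560253607981479 -0.2328080957415401 toolz [ 0.4047  0.0023 -0.9144] y [0.0161 0.9998 0.0097] M [0.1401 0.0793 0.0618]
TIP [ 61.4285 105.8978 193.8212] uphill edge [ 70.5524 105.7244 192.0225]
theta 0.743801288873835 r 115.96096067552175 push -0.5362728106926596
24.55 [0.4434 0.2975 0.2706] loc [ 55.4333 105.9702 163.4028] [ 0.504   0.1913  1.8361 -0.2835  0.7637 -0.8778] [0.9232 0.256  0.3627] 0.0005521128686506239
[[-0.9143  0.0161  0.4047]
 [ 0.0187  0.9998  0.0023]
 [-0.4046  0.0097 -0.9144]]
worm_top [(array([191.6, 181.7]), 0.83, array([39.3233, 29.2831, 29.8623])), (array([235.8, 233.5]), 0.48, array([ 40.1758, 100.442 , 280.9663]))]
handle_grip [(array([235.3, 233.9]), 0.56, array([ 40.3102, 100.2794, 280.9274])), (array([190.8, 184.1]), 0.52, array([42.1949, 28.2592, 30.1006]))]
nut_top [(array([175.3, 152. ]), 0.7, array([ 3.0265,  9.178 , 22.9976]))]
wrench [(array([175.2, 149.1]), 0.56, array([-0.4819,  9.2477, 23.1333]))]
```

View pics/w16.png

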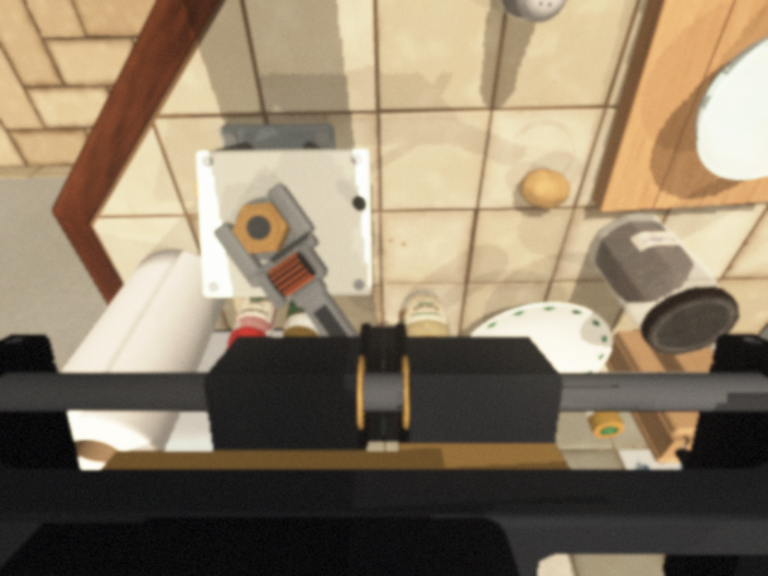

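View pics/scene16.png

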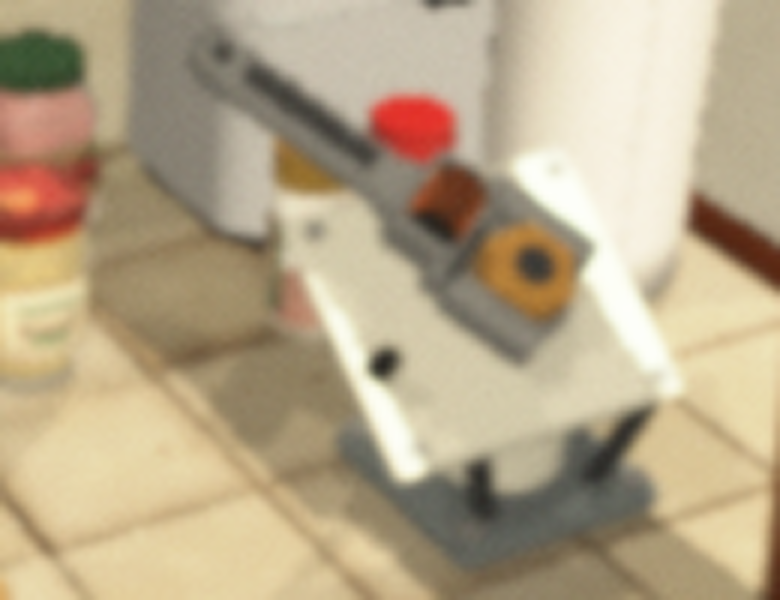

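Wrist picture: wrench handle swung uphill, both jaws flush on the nut at (260,226); bystanders untouched. Checking the angles in a rectified view.

```bash
python3 - <<'E'
from look import *
c=cam("wrist")
for z,n in ((.0225,"nut"),(.018,"jaw")):
    s=6
    P=[(-50,-50),(70,-50),(70,60),(-50,60)] # (U,Y) mm
    src=np.float32([proj(c,F+U*a/1000+np.array([0,b/1000,0])+N*z) for a,b in P])
    dst=np.float32([[(b+50)*s,(70-a)*s] for a,b in P])
    H=cv2.getPerspectiveTransform(src,dst); im=cv2.warpPerspective(c["color"][:,:,::-1],H,(660,720),flags=cv2.INTER_CUBIC)
    cv2.imwrite(f"pics/rect_{n}.png",im[:590])
    if n=="nut":
        hsv=cv2.cvtColor(im,cv2.COLOR_BGR2HSV); m=((hsv[...,0]>10)&(hsv[...,0]<28)&(hsv[...,1]>110)).astype(np.uint8)
        m=cv2.morphologyEx(m,cv2.MORPH_CLOSE,np.ones((25,25)))
        k=max(cv2.findContours(m,0,1)[0],key=cv2.contourArea); h=cv2.convexHull(k);(cx,cy),r=cv2.minEnclosingCircle(h)
        print("nut c",70-cy/s,cx/s-50,"r",r/s)
        ap=cv2.approxPolyDP(h,0.05*cv2.arcLength(h,True),True)[:,0]
        print(len(ap),[(round(70-p[1]/s,1),round(p[0]/s-50,1)) for p in ap])
        for a,b in zip(ap,np.roll(ap,-1,0)):
            d=(b-a)/s; du=-d[1];dy=d[0]; print("edge len",np.hypot(*d),"angle from Y toward U mod60",np.degrees(np.arctan2(du,dy))%60)
E
```

```text
nut c 3.25 6.910603841145836 r 22.922894795735676
6 [(np.float64(22.3), np.float64(-3.0)), (np.float64(18.8), np.float64(23.3)), (np.float64(3.2), np.float64(29.8)), (np.float64(-17.2), np.float64(16.0)), (np.float64(-15.3), np.float64(-6.3)), (np.float64(2.0), np.float64(-15.8))]
edge len 26.564910021388073 angle from Y toward U mod60 52.42911109916571
edge len 16.96155784249915 angle from Y toward U mod60 52.53325007900426
edge len 24.592794789440983 angle from Y toward U mod60 55.77145416019802
edge len 22.40845574529599 angle from Y toward U mod60 55.30713749441017
edge len 19.765992118900694 angle from Y toward U mod60 58.72613066530437
edge len 24.044518894935056 angle from Y toward U mod60 57.742028658184864
```

View pics/rect_jaw.png

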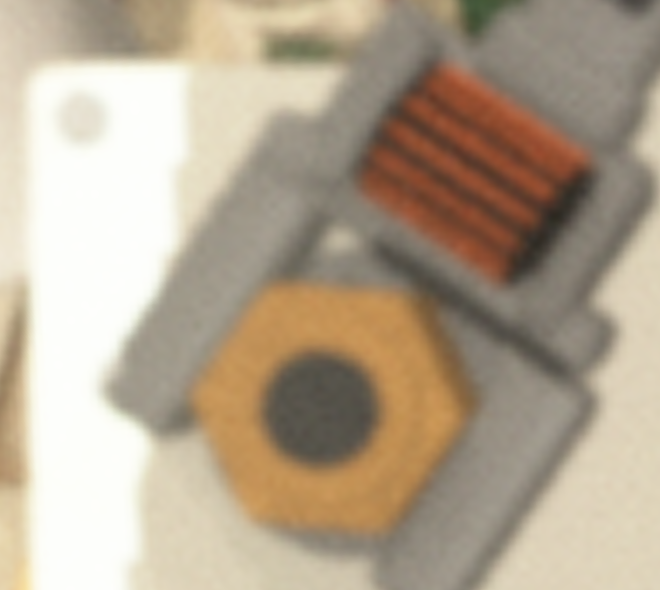

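```bash
python3 - <<'E'
from h import *
C={n:cam(n) for n in ["scene","top"]}
for t in ["wrench","nut_top","worm_top","spice_yellow","mustard_jar","salt_shaker","potato"]:
    P={n:robot.spot_point(n,t) for n in C}
    if all(P.values()): print(t,*tri(C["scene"],P["scene"][0]["at"],C["top"],P["top"][0]["at"]))
o=robot.get_obs();print(o["time"],o["ft_force"]);print(robot.hand_in())
E
```

```text
wrench [0.4967 0.1942 0.0985] 0.01973228560596768
nut_top [0.4705 0.216  0.1392] 0.013203062932915084
worm_top [0.5015 0.223  0.1554] 0.0018982410397757861
spice_yellow [0.6065 0.1922 0.1021] 0.06245666987409624
mustard_jar [0.688  0.3516 0.0092] 0.004904575021152633
salt_shaker [0.3303 0.4082 0.0006] 0.0035666630378453886
potato [0.5074 0.4652 0.0014] 0.0006683169189623292
25.75 [-0.1647 -0.5458 -0.3354]
the job is handed in; nothing more can be done
None
```

The jaws are closed snug on the nut, the nut is tightened to its stop, and the job is handed in with the gripper clear of everything. It took 25.75 s; no verdict came back.

- **Closing the jaws:** I brushed the worm with the shut fingertips in five strokes at about 10 to 14 N. The jaws closed about 3 mm per stroke at roughly 4 N along the brush. On the last stroke the brush force climbed to 9.5 N, and the picture showed no gap between jaw and nut.
- **Tightening:** I pushed the handle uphill from its downhill side along an arc, mostly at 3 to 5 N. At the end it held 6.5 N without creeping, with an estimated handle angle of about 0.967 rad against the 0.95 rad stop.
- **Final state:** After backing off, a flattened wrist picture showed both jaws flush on the nut and the nut at about 0.967 rad, uncertain by about 3 degrees. The force reading was back to noise.

Checks that disagreed or fell short:

- **Fingertips:** The real fingertips sit about 31 mm short of the reported tool point, so my first approach stopped above the worm. I planned with the measured tip from then on.
- **Nut position:** The last network fix on the nut was off, with a 13 mm ray mismatch, so I relied on the wrist picture instead.
- **Bystanders:** The mustard jar, salt shaker and potato measured within about 1 cm of where they started. The yellow spice jar's last fix was unusable, with a 62 mm ray mismatch. The red spice jar and the bowl were not measured again. The gripper met no contact apart from the worm and the handle.

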